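# Collect the pump parts in the bin

### The arm

A 6-joint arm with a two-finger parallel gripper is mounted at the origin on the work surface. World frame = base frame: x ahead of the robot, y to its left, z up, the work surface at z = 0. Lengths are in m, angles in degrees, forces in N, time in s.
With the tool pointing down it reaches from about 0.325 to 0.85 m from the base axis. Payload 15.5 kg.
Tool frame: the origin (TCP) lies on the centre line of the jaws, within the pads' length; the fingertips stand 22 mm ahead of it and the grasp point (between the pads) lies 3 mm ahead of it; z points along the fingers, y is the line along which they close (so a half turn about z gives the same grasp; the last joint's range is limited). The gripper opens to 91 mm and grips with 3 to 60 N. Pads are 32 mm wide; open, the fingers measure 118 mm over their backs; the gripper's body (76 mm by 178 mm) begins 60 mm behind the grasp point.
Start: joints at [-79.154, 28.281, 77.091, -0, 74.628, -5.472], TCP at [0.176, -0.6, 0.236] pointing down, gripper open.
Joint ranges: [-166.48, 166.48], [-47.26, 123.95], [12.59, 153.08], [-70.14, 250.14], [6.76, 159.57], [-176.63, 176.63]. Speed limits (degrees/s): [108.29, 108.29, 147.25, 172.46, 172.46, 172.46].

### API

Orientations are given as [roll, pitch, yaw] about the fixed x, y, z axes, in that order (R = Rz(yaw) Ry(pitch) Rx(roll)).
In Python, from bench import robot, viewer gives the robot as it stands.
- The arm moves only by the tool drive_tool, never from a script. Its arguments are lists of equal length, an entry for each row: "dp": the shift along the world's x, y, z normalised to -1 to 1, where 1 is 600 mm, a list of three; "turn": the turn, a rotation vector about the world's x, y, z normalised to -1 to 1, where 1 is pi/2 rad, a list of three. A call has exactly 8 rows; each row is the pose to reach, as a shift and turn from the pose commanded when the call began; what a row does not reach only later rows make up. A row lasts 1/12 s, in which the tool goes at most 41.7 mm and 7.16 degrees, less where a joint would pass 70% of its speed; a pose out of reach is approached as far as the arm can. A call with a number of a shift or a turn outside -1 to 1 is refused whole. A call with a gripper value outside its range is refused whole. "fingers" is the opening, from 0 (shut) to 1 (fully open), set as the call begins (left out, the last holds). The fingers move at their own pace and stop on an object; "squeeze" is the grip in N (left out, the last holds). Time passes only in rows, so rows that repeat a pose let the fingers close, or fill a call up. It gives the time, the measured TCP pose, the force, the opening and the grip force at its end, in the units of the state.
- robot.read_state(): the state, without advancing time (a new reading comes with each control period).
- viewer.camera(name): name is "scene" or "top" or "wrist"; returns (picture, depth): 480x640x3 uint8, red, green, blue; 480x640 float32, m along the optical axis (not along the pixel's ray), 0 where there is no reading.
- viewer.calibration(name): a dict with "vertical_fov" (degrees; the focal length in pixels is half the picture's height over the tangent of half this angle, whatever the lens; pixels are square), "cx", "cy" (the principal point, pixels), "eye" and "attitude" of the camera in the world; the wrist camera has in their place "hand_eye" (4x4, takes a point from camera to tool coordinates, whose origin is the TCP and whose axes are the flange's). Camera axes: x right, y up, looking along -z (the intrinsics and any distortion apply to the point x, -y, -z); pixel columns grow to the right and rows downward; lengths in m; the calibration is good to about 2 mm. A picture is of the moment at which its call begins: read the wrist's pose just before it. calibration takes no time and is no camera call.
- robot.sign_off(): hands the job in; it is judged then, once.
The state is a dict: "time": time; "joints": joint angles; "qd": joint speeds; "joint_efforts": joint torques, N m; "ee_pos": TCP position; "tool_rot": TCP orientation; "wrist_force": force on the tool from outside, world axes, zero at the start; "wrist_torque": the same for the moment, N m; "opening": finger opening in m; "grasp_force": force on a finger pad.
Only numpy, scipy, OpenCV 4.12 (cv2) and the standard library are available. Lean on these libraries where they do the work, as an engineer would, in place of code of your own. Each camera call takes 0.05 s, during which the arm holds its last target. There are 200 camera calls.

### The job

Slide the loose grey bin up against the front of the blue tipping stand until it is flush, with no gap and centred on it, then tip the yellow bucket by its handle so that all the fittings in it fall into the bin, and stand the bucket fully upright again. Put every pump part that lies on the bench (silver motor, white filter, black switch, yellow cover, metal ring - whichever are there) into the bin too, leaving the bin flush against the stand and the screwdriver, carton and bowl where they are.

Things in the scene. Friction and masses are not known exactly. Their poses are not given: they have to be found in the camera images.
- stand: Blue tipping stand fixed to the bench (place varies), 170 mm in x, 150 tall. Origin: underside, on the bench. Its flat front face looks along its own -y and lies at local y = -60 mm (170 wide, 55 high). Two side arms (12 mm thick, 166 mm over all in x) overhang the front face by 52 mm, 120 to 150 mm above the bench; the bin slides below them.
- stand_face (a point): Bench-level centre of the stand's front face, axes as the stand's: the face is the plane y = 0 here, -y leads away from the stand.
- stand_hinge (a point): Centre of the bucket's hinge line, which is the stand's x axis direction; 140 mm above the bench, 35 mm in front of the front face. It is also the bucket's pouring lip.
- bucket (a joint): Angle (rad) of the yellow bucket (126 mm wide, 80 deep, open at the top): 0 = upright (stop), grows as its back is lifted and it tips forward over its lip, stop at 2.1. A stiff hinge holds it where it is left (under 10 N at the handle). Its front wall slopes 31 degrees from vertical, as a chute: the fittings slide out by 1.6 to 2.0.
- bucket_handle (a point): Middle of the bucket's dark bar handle: round bar 12 mm thick, 90 long, along the stand's x, 45 mm behind the bucket's back wall. 165 mm from the hinge line: at bucket angle q it lies 165 cos q mm along stand +y and 165 sin q above the hinge. It turns in the fingers and can be pinched from above at every angle.
- bin: Loose open grey bin, 260 mm in x, 240 in y, 60 tall, walls and floor 8 mm, about 0.9 kg. Origin: centre of its underside. Its +y wall is the one that belongs against the stand's front face; the other one (-y) bears an orange tag. The walls can be pinched from above.
- bin_left (a point): Point on the lower edge of the bin's +y outer face: its local (-75, +120) mm, on the bench.
- bin_right (a point): Point on the lower edge of the bin's +y outer face: its local (+75, +120) mm, on the bench.
- fitting_brass: Brass coupling, cylinder 32 mm across, 30 tall, 60 g; starts in the bucket. Origin: centre of its underside, z along its axis. May be absent.
- fitting_black: Black rubber block, 28 x 28 x 30 mm tall, 60 g; starts in the bucket. Origin: centre of its underside. May be absent.
- fitting_steel: Steel coupling with a copper band, cylinder 30 mm across, 34 tall, 60 g; starts in the bucket. Origin: centre of its underside, z along its axis. May be absent.
- motor: Silver pump motor lying along its x, 100 mm long, cylinder 36 mm across between 40 x 40 mm square ends 10 mm thick (one brass, one black), about 0.28 kg. Origin: centre of its underside (axis 20 mm up). May be absent.
- filter: White filter cartridge standing on the bench, cylinder 50 mm across, 50 tall, blue band. Origin: centre of its underside, z along its axis. May be absent.
- switch: Black float switch lying along its x, 103 mm long: body 60 x 36 x 30 mm (local x -50 to 10) and a 22 mm square neck (local x 9 to 53). Origin: on the underside, below the centre line. Grip the body at local x = -10 to -20. May be absent.
- cover: Yellow ribbed cover block lying along its x, 95 x 45 x 32 mm tall. Origin: centre of its underside. May be absent.
- seal: Metal clamp ring lying flat, 90 mm outside, 66 inside, 16 high; pinch its 12 mm wide rim, one finger in the hole. Origin: centre of its underside. May be absent.
- screwdriver: Red screwdriver, 200 mm long, lying beyond the work; bystander.
- carton: Cardboard carton 90 x 90 x 80 mm beyond the work; bystander.
- bowl: Clear plastic bowl 120 mm across, 60 high, beyond the work; bystander.
Not all that is in view belongs to the job. What is shaped like the fitting_steel but green or purple is not meant.

How it is judged (in metres and radians):
On the way, in this order (a step that is already met when the one before it is completed fails the run):
1. the bin is flush against the stand's front face and centred on it (y of each of bin_left, bin_right in the frame of stand_face above -0.006 m and x of bin in the frame of stand_face between -0.035 and 0.035 m and angle between bin's own z axis and vertical below 0.05 rad), for 0.3 s.
2. the bucket has been tipped right over its lip (value of joint bucket above 1.4 rad), for 0.2 s.
3. the bucket is upright again and all the fittings are in the bin (value of joint bucket below 0.08 rad and x of fitting_brass in the frame of bin between -0.122 and 0.122 m and y of fitting_brass in the frame of bin between -0.112 and 0.112 m and z of fitting_brass in the frame of bin between -0.005 and 0.07 m and x of fitting_black in the frame of bin between -0.122 and 0.122 m and y of fitting_black in the frame of bin between -0.112 and 0.112 m and z of fitting_black in the frame of bin between -0.005 and 0.07 m and x of fitting_steel in the frame of bin between -0.122 and 0.122 m and y of fitting_steel in the frame of bin between -0.112 and 0.112 m and z of fitting_steel in the frame of bin between -0.005 and 0.07 m), for 0.2 s.
At the end, for the whole second after the job is handed in: All fittings and pump parts present lie at rest inside the bin (origins within its walls, at most 70 mm above its underside); bin_left and bin_right within 6 mm of the plane of the stand's front face, bin centred within 35 mm and flat on the bench; bucket upright within 0.08 rad (all of step 1 and all of step 3 and x of motor in the frame of bin between -0.122 and 0.122 m and y of motor in the frame of bin between -0.112 and 0.112 m and z of motor in the frame of bin between -0.005 and 0.07 m and x of filter in the frame of bin between -0.122 and 0.122 m and y of filter in the frame of bin between -0.112 and 0.112 m and z of filter in the frame of bin between -0.005 and 0.07 m and x of switch in the frame of bin between -0.122 and 0.122 m and y of switch in the frame of bin between -0.112 and 0.112 m and z of switch in the frame of bin between -0.005 and 0.07 m and x of cover in the frame of bin between -0.122 and 0.122 m and y of cover in the frame of bin between -0.112 and 0.112 m and z of cover in the frame of bin between -0.005 and 0.07 m and x of seal in the frame of bin between -0.122 and 0.122 m and y of seal in the frame of bin between -0.112 and 0.112 m and z of seal in the frame of bin between -0.005 and 0.07 m and linear speed of each of bin, fitting_brass, fitting_black, fitting_steel, motor, filter, switch, cover, seal below 0.02 m/s); the robot touches nothing.
It fails at once if the screwdriver is pushed away (over 40 mm) (distance of screwdriver from where it was at the start of the episode above 0.04 m).
It fails at once if the carton is pushed away (over 40 mm) (distance of carton from where it was at the start of the episode above 0.04 m).
It fails at once if the bowl is pushed away (over 40 mm) (distance of bowl from where it was at the start of the episode above 0.04 m).
Of motor, filter, switch, cover, seal only 3 to 5 are there at a start; the rules pass over those that are not, and their reading is None.
Of fitting_brass, fitting_black, fitting_steel only 2 to 3 are there at a start; the rules pass over those that are not, and their reading is None.
At some moment in a run one of motor, filter, switch, cover, seal may be knocked a few centimetres aside while the robot is not near it.
Once in a run the grip may slacken for a moment while it holds something.
It also fails if it takes over 210 s, if anything falls off the work surface, if the arm or the gripper's body presses on something with over 40 N, if the wrist force passes 120 N, or if a joint passes its speed limit or range.

## Working session

There is one attempt and no reset: what is moved stays moved. The work goes in short steps, Python scripts to look and compute and a tool call to move; the robot and the scene stay as the last step left them, time stands still between calls to the robot, and variables do not carry over. Pictures are saved under pics/ and viewed, at most 14 in all, crops included, and the job is handed in when it is done.

Besides the shell and the picture viewer there is one more tool, called after "Emit:" as name(argument=value, ...) on one line, values as JSON. drive_tool: Moves the arm, as the interface text tells. Its arguments: {"type":"object","properties":{"dp":{"type":"array","items":{"type":"array","items":{"type":"number","minimum":-1,"maximum":1}}},"turn":{"type":"array","items":{"type":"array","items":{"type":"number","minimum":-1,"maximum":1}}},"fingers":{"type":"number"},"squeeze":{"type":"number"}},"required":["dp","turn"]}

```bash
mkdir -p pics; ls; cat > h.py <<'E'
import numpy as np, cv2
from bench import robot, viewer
from scipy.spatial.transform import Rotation as R
def snap(name,fn=None):
    s=robot.read_state(); im,d=viewer.camera(name)
    if fn: cv2.imwrite('pics/'+fn,im[:,:,::-1])
    np.savez('last_%s.npz'%name,im=im,d=d,pos=s['ee_pos'],rot=s['tool_rot'])
    return im,d
def att(a):
    a=np.array(a,float)
    return a if a.shape==(3,3) else R.from_euler('xyz',a,degrees=True).as_matrix()
def cloud(name):
    z=np.load('last_%s.npz'%name); d=z['d']; c=viewer.calibration(name)
    f=240/np.tan(np.radians(c['vertical_fov'])/2)
    v,u=np.mgrid[0:480,0:640]
    P=np.stack([(u-c['cx'])/f*d,-(v-c['cy'])/f*d,-d],-1)
    if name=='wrist':
        H=np.array(c['hand_eye']); P=P@H[:3,:3].T+H[:3,3]
        P=P@att(z['rot']).T+z['pos']
    else: P=P@att(c['attitude']).T+np.array(c['eye'])
    P[d==0]=np.nan
    return z['im'],P
E
python3 - <<'E'
from h import *
for n in('top','scene','wrist'): print(n,viewer.calibration(n))
snap('top','top0.png'); snap('scene','scene0.png')
print(robot.read_state())
E
```

```text
pics
top {'vertical_fov': 44.53749432462905, 'cx': 326.13491597477315, 'cy': 239.2053653944639, 'eye': array([ 0.40104464, -0.01550037,  1.27490249]), 'attitude': array([  9.4066617 ,  -0.54778822, -91.74233104])}
scene {'vertical_fov': 43.007722231915324, 'cx': 320.8880583899703, 'cy': 245.40563583057417, 'eye': array([ 1.63771425, -0.1050681 ,  0.88957423]), 'attitude': array([53.97090024,  0.89335663, 84.01552334])}
wrist {'vertical_fov': 68.24596879189177, 'cx': 326.0874132282412, 'cy': 241.65407483399497, 'hand_eye': array([[ 1.04772577e-04,  9.70390704e-01,  2.41540619e-01,
         6.63315720e-02],
       [ 9.99999939e-01, -2.12774977e-05, -3.48285455e-04,
        -7.79416132e-04],
       [-3.32833587e-04,  2.41540641e-01, -9.70390647e-01,
        -1.48730651e-01],
       [ 0.00000000e+00,  0.00000000e+00,  0.00000000e+00,
         1.00000000e+00]])}
{'time': 0.1, 'joints': array([-7.91533515e+01,  2.83110301e+01,  7.71243706e+01,  5.68304962e-04,
        7.46273700e+01, -5.47388506e+00]), 'qd': array([ 0.1474947 , -0.07793221, -0.11228032, -0.03274216,  0.10403827,
        0.04636296]), 'joint_efforts': array([ 1.10014902e-03, -8.80241776e+01, -3.82542694e+01,  7.10371882e-02,
        4.82748693e-02, -9.18881278e-05]), 'ee_pos': array([ 0.17555501, -0.599505  ,  0.23539639]), 'tool_rot': array([-1.79937568e+02, -6.53313611e-03,  1.63203790e+01]), 'wrist_force': array([-0.40312485, -0.43839425, -1.07972809]), 'wrist_torque': array([-0.03070556, -0.04538509, -0.00531268]), 'grasp_force': 0.0, 'opening': 0.09117882186010662}
```

View pics/top0.png

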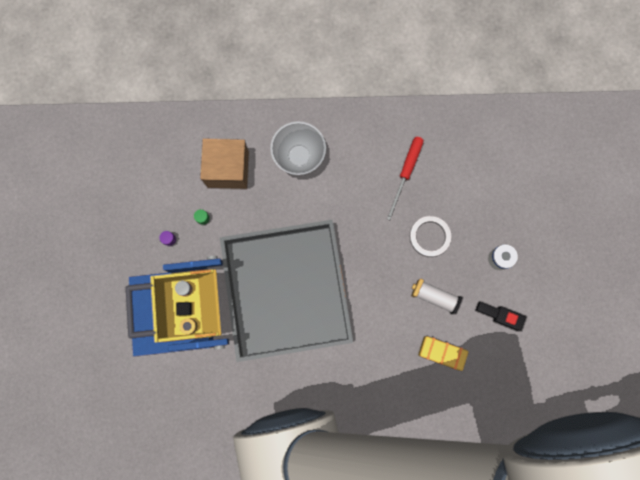

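View pics/scene0.png

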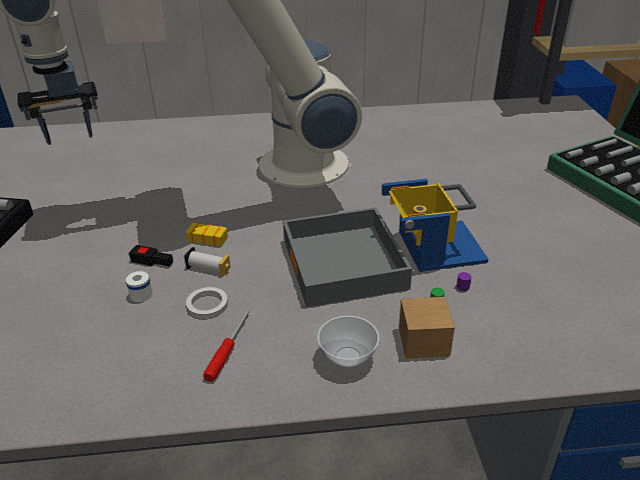

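Top view: stand and bucket are at left (175,305), with steel (183,288), black (183,308) and brass (188,325) fittings inside. The bin is at (287,290). The parts are ring (431,236), filter (505,256), motor (437,296), switch (500,315) and cover (443,352). The green (202,216) and purple (167,238) cylinders on the bench are decoys. All five parts are present.

```bash
python3 - <<'E'
from h import *
im,P=cloud('top')
h=cv2.cvtColor(im,cv2.COLOR_RGB2HSV)
z=P[...,2]
print('bench z',[np.round(P[v,u],3).tolist() for v,u in((200,100),(200,380),(380,200),(300,580))])
def comp(box,zlo,zhi,extra=None):
    u0,v0,u1,v1=box; m=np.zeros(z.shape,bool); m[v0:v1,u0:u1]=1
    m&=(z>zlo)&(z<zhi)
    if extra is not None: m&=extra
    q=P[m]; r=cv2.minAreaRect((q[:,:2]*1000).astype(np.float32))
    return len(q),np.round(r[0],1),np.round(r[1],1),round(r[2],1),np.round(np.median(q[:,2]),4)
print('binrim',comp((215,210,365,365),.05,.07, (h[...,1]<60)))
print('ring',comp((405,210,458,262),.008,.03))
print('filter',comp((485,238,525,275),.04,.06))
print('motor',comp((408,272,468,320),.012,.06))
print('switch',comp((470,295,530,335),.012,.06))
print('cover',comp((412,330,472,375),.018,.05))
blue=(h[...,0]>100)&(h[...,0]<125)&(h[...,1]>120)
print('arms',comp((120,250,240,360),.135,.165,blue))
print('blue',comp((120,250,240,360),.003,.03,blue))
yel=(h[...,0]>18)&(h[...,0]<35)&(h[...,1]>120)
print('yelrim',comp((140,255,230,350),.12,.2,yel))
m=np.zeros(z.shape,bool);m[275:345,122:152]=1
print('handle',[np.round(P[v,u],3).tolist() for v,u in((310,129),(290,129),(330,131))])
c=im.copy()
o=cv2.resize(im[210:370,110:370],(780,480),interpolation=cv2.INTER_CUBIC); cv2.imwrite('pics/c1.png',o[:,:,::-1])
E
```

```text
bench z [[0.715, 0.466, -0.002], [0.696, -0.156, 0.005], [0.318, 0.241, 0.003], [0.462, -0.582, 0.001]]
binrim (2028, array([499.7,  54.7]), array([260.3, 240.8]), 7.6, np.float64(0.0605))
ring (659, array([ 609.8, -262.1]), array([89.2, 88.4]), 7.0, np.float64(0.0162))
filter (464, array([ 556.7, -411.3]), array([49.5, 50.2]), 54.3, np.float64(0.0506))
motor (871, array([ 478.3, -262.9]), array([106.5,  39.2]), 64.5, np.float64(0.0364))
switch (758, array([ 434.5, -400.2]), array([104.6,  36.8]), 66.4, np.float64(0.029))
cover (1015, array([ 358.1, -272.9]), array([96.6, 45.8]), 68.9, np.float64(0.0324))
arms (752, array([466.2, 255.5]), array([164.7, 178.6]), 4.5, np.float64(0.1505))
blue (1456, array([462.9, 302.7]), array([166.3, 168.4]), 4.3, np.float64(0.0129))
yelrim (1098, array([467.7, 241.6]), array([125.9, 125.4]), 4.4, np.float64(0.1395))
handle [[0.462, 0.349, 0.144], [0.5, 0.35, 0.143], [0.424, 0.344, 0.144]]
```

View pics/c1.png

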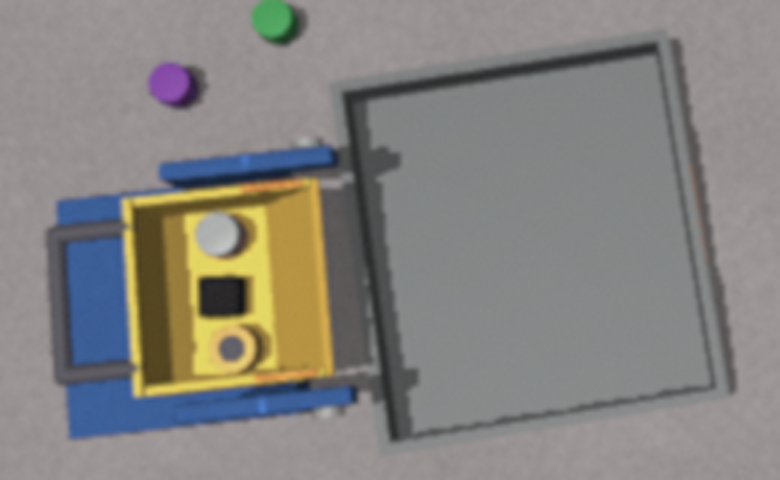

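Measured sizes match the given ones. Stand yaw is about 4.4°, face centre (0.470, 0.218), and the handle is at (0.461, 0.348). The bin is at (0.500, 0.055) with yaw 7.6°, so the gap is about 45 mm and the x offset about 17 mm. I'll push it from the tag side with the opened fingers as two contact points.

Emit:
drive_tool(dp=[[0.036, 0.051, 0], [0.072, 0.102, 0], [0.108, 0.153, 0], [0.144, 0.204, 0], [0.18, 0.255, 0], [0.216, 0.306, 0], [0.252, 0.357, 0], [0.2875, 0.4083, 0]], turn=[[0, 0, 0.056], [0, 0, 0.113], [0, 0, 0.169], [0, 0, 0.226], [0, 0, 0.282], [0, 0, 0.339], [0, 0, 0.395], [0, 0, 0.4517]], fingers=1)

```text
time: 0.77
ee_pos: [0.3487, -0.3532, 0.2358]
tool_rot: [-180.0, -0.0, 57.2]
wrist_force: [0.1, 0.1, -0.1]
opening: 0.0915
grasp_force: 0.0
```

Emit:
drive_tool(dp=[[0.036, 0.051, 0], [0.072, 0.102, 0], [0.108, 0.153, 0], [0.144, 0.204, 0], [0.18, 0.255, 0], [0.216, 0.306, 0], [0.252, 0.357, 0], [0.2875, 0.4083, 0]], turn=[[0, 0, 0.056], [0, 0, 0.113], [0, 0, 0.169], [0, 0, 0.226], [0, 0, 0.282], [0, 0, 0.339], [0, 0, 0.395], [0, 0, 0.4517]])

```text
time: 1.43
ee_pos: [0.5213, -0.108, 0.2358]
tool_rot: [-180.0, -0.0, 97.9]
wrist_force: [0.5, -1.2, 1.3]
opening: 0.0916
grasp_force: 0.0
```

Emit:
drive_tool(dp=[[0, 0, -0.05], [0, 0, -0.1], [0, 0, -0.15], [0, 0, -0.2], [0, 0, -0.25], [0, 0, -0.3], [0, 0, -0.3267], [0, 0, -0.3267]], turn=[[0, 0, 0], [0, 0, 0], [0, 0, 0], [0, 0, 0], [0, 0, 0], [0, 0, 0], [0, 0, 0], [0, 0, 0]])

```text
time: 2.1
ee_pos: [0.5186, -0.1092, 0.0367]
tool_rot: [-179.7, -0.1, 97.6]
wrist_force: [-2.3, 0.7, -0.4]
opening: 0.0914
grasp_force: 0.0
```

Emit:
drive_tool(dp=[[-0.001, 0.012, 0], [-0.003, 0.024, 0], [-0.005, 0.036, 0], [-0.007, 0.048, 0], [-0.008, 0.06, 0], [-0.01, 0.072, 0], [-0.012, 0.082, 0], [-0.0133, 0.0917, 0]], turn=[[0, 0, 0], [0, 0, 0], [0, 0, -0.005], [0, 0, -0.01], [0, 0, -0.015], [0, 0, -0.02], [0, 0, -0.027], [0, 0, -0.0356]])

```text
time: 2.77
ee_pos: [0.5131, -0.0546, 0.0411]
tool_rot: [179.9, 0.1, 94.4]
wrist_force: [-1.5, -10.3, 6.3]
opening: 0.0909
grasp_force: 4.8
```

Emit:
drive_tool(dp=[[-0.001, 0.004, 0], [-0.002, 0.008, 0], [-0.003, 0.012, 0], [-0.004, 0.016, 0], [-0.005, 0.02, 0], [-0.006, 0.023, 0], [-0.007, 0.026, 0], [-0.008, 0.029, 0]], turn=[[0, 0, 0], [0, 0, 0], [0, 0, 0], [0, 0, 0], [0, 0, 0], [0, 0, 0], [0, 0, 0], [0, 0, 0]])

```text
time: 3.43
ee_pos: [0.5089, -0.0373, 0.041]
tool_rot: [179.8, 0.1, 94.4]
wrist_force: [1.5, -7.3, 1.5]
opening: 0.0914
grasp_force: 3.3
```

```bash
cat > binm.py <<'E'
from h import *
import sys
im,d=snap('top',sys.argv[1] if len(sys.argv)>1 else None); im,P=cloud('top'); z=P[...,2]
h=cv2.cvtColor(im,cv2.COLOR_RGB2HSV)
m=np.zeros(z.shape,bool); m[195:380,200:365]=1
m&=(z>.05)&(z<.068)&(h[...,1]<60)
# keep biggest component
n,l,s,_=cv2.connectedComponentsWithStats(m.astype(np.uint8)); m=l==1+np.argmax(s[1:,4])
q=P[m]; r=cv2.minAreaRect((q[:,:2]*1000).astype(np.float32)); print(r)
yaw=4.4; c,sn=np.cos(np.radians(yaw)),np.sin(np.radians(yaw))
o=(q[:,:2]*1000-[469.6,218.2])@np.array([[c,-sn],[sn,c]])
print('stand_face frame x range',np.percentile(o[:,0],[.5,99.5]),'y range',np.percentile(o[:,1],[.5,99.5]))
for a,b in((-110,-60),(60,110)):
    k=(o[:,0]>a)&(o[:,0]<b)&(o[:,1]>-60); print(a,b,'max y',np.percentile(o[k,1],98) if k.any() else None)
E
python3 binm.py top1.png; python3 -c "
from h import *
s=robot.read_state();print(s['ee_pos'],s['wrist_force'])"
```

```text
((600.7388305664062, 131.6092071533203), (52.8565559387207, 191.95880126953125), 4.734394073486328)
stand_face frame x range [ 97.79240269 150.17054162] y range [-188.78167805   -0.89283866]
-110 -60 max y None
60 110 max y -1.1425591768502514
[ 0.50878592 -0.03701242  0.04101014] [ 2.96182507 -4.48156724  1.37187463]
```

Emit:
drive_tool(dp=[[0, 0.001, 0], [0, 0.002, 0], [0, 0.003, 0], [0, 0.004, 0], [0, 0.005, 0], [0, 0.006, 0], [0, 0.007, 0], [0, 0.007, 0]], turn=[[0, 0, 0], [0, 0, 0], [0, 0, 0], [0, 0, 0], [0, 0, 0], [0, 0, 0], [0, 0, 0], [0, 0, 0]])

```text
time: 4.15
ee_pos: [0.5099, -0.036, 0.0412]
tool_rot: [179.8, 0.3, 94.6]
wrist_force: [-0.1, -43.3, -0.7]
opening: 0.0912
grasp_force: 21.7
```

Emit:
drive_tool(dp=[[0, -0.03, 0], [0, -0.07, 0], [0, -0.07, 0.07], [0, -0.07, 0.14], [0, -0.07, 0.21], [0, -0.07, 0.28], [0, -0.07, 0.35], [0, -0.07, 0.4]], turn=[[0, 0, 0], [0, 0, 0], [0, 0, 0], [0, 0, 0], [0, 0, 0], [0, 0, 0.05], [0, 0, 0.1], [0, 0, 0.15]])

```text
time: 4.82
ee_pos: [0.5078, -0.0745, 0.2843]
tool_rot: [179.8, 0.1, 108.1]
wrist_force: [1.2, -0.7, 0.4]
opening: 0.0911
grasp_force: 0.0
```

```bash
python3 binm.py top2.png; python3 - <<'E'
from h import *
im,P=cloud('top'); z=P[...,2]
m=np.zeros(z.shape,bool); m[260:350,118:160]=1
h=cv2.cvtColor(im,cv2.COLOR_RGB2HSV)
m&=(z>.135)&(z<.16)&(h[...,1]<100)
q=P[m]; o=q[:,:2]*1000
c,s=np.cos(np.radians(4.4)),np.sin(np.radians(4.4))
l=(o-[469.6,218.2])@np.array([[c,-s],[s,c]])
print('handle local (face) x',np.percentile(l[:,0],[2,50,98]),'y',np.percentile(l[:,1],[2,10,50,90,98]),'z',np.percentile(q[:,2],[5,50,95]))
b=l[:,1]>124; print(len(q),np.median(q[b],0))
E
```

```text
((620.7986450195312, 132.92477416992188), (50.11561965942383, 209.55467224121094), 17.177181243896484)
stand_face frame x range [ 99.52579675 150.55038091] y range [-202.4414332     0.56891534]
-110 -60 max y None
60 110 max y 0.6687474052133848
handle local (face) x [-49.74601151  -2.43518092  49.32253786] y [ 87.26872793  94.01489819 125.75071435 132.95698914 135.50034042] z [0.14190644 0.14623061 0.14960235]
535 [0.45785331 0.34715249 0.14602642]
```

View pics/top2.png

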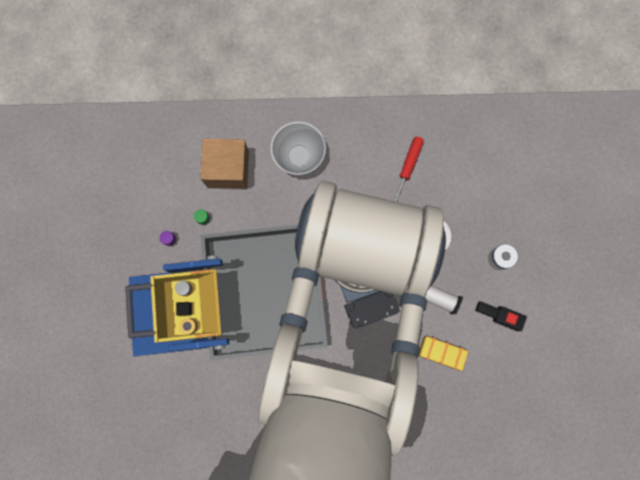

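Bin front corners are at (205,238) and (212,355), up against the stand under the arms, with measured face y about 0. Step 1 looks good. Next is the handle, at (0.4596, 0.3478, 0.140).

Emit:
drive_tool(dp=[[-0.005, 0.044, 0], [-0.01, 0.088, 0], [-0.015, 0.132, 0], [-0.02, 0.176, 0], [-0.025, 0.22, 0], [-0.03, 0.264, 0], [-0.035, 0.308, 0], [-0.0405, 0.3527, 0]], turn=[[0, 0, 0.053], [0, 0, 0.106], [0, 0, 0.159], [0, 0, 0.212], [0, 0, 0.265], [0, 0, 0.318], [0, 0, 0.371], [0, 0, 0.425]], fingers=0.38)

```text
time: 5.53
ee_pos: [0.4827, 0.1382, 0.2806]
tool_rot: [180.0, 0.0, 146.4]
wrist_force: [0.8, -0.3, 0.2]
opening: 0.0405
grasp_force: 0.0
```

Emit:
drive_tool(dp=[[-0.005, 0.044, 0], [-0.01, 0.088, 0], [-0.015, 0.132, 0], [-0.02, 0.176, 0], [-0.025, 0.22, 0], [-0.03, 0.264, 0], [-0.035, 0.308, 0], [-0.0405, 0.3527, 0]], turn=[[0, 0, 0.053], [0, 0, 0.106], [0, 0, 0.159], [0, 0, 0.212], [0, 0, 0.265], [0, 0, 0.318], [0, 0, 0.371], [0, 0, 0.425]])

```text
time: 6.2
ee_pos: [0.4581, 0.3497, 0.2806]
tool_rot: [180.0, 0.0, -175.4]
wrist_force: [0.5, 0.8, -0.8]
opening: 0.0352
grasp_force: 0.0
```

```bash
python3 - <<'E'
from h import *
snap('wrist','w1.png'); snap('scene','s1.png')
s=robot.read_state();print(s['ee_pos'],s['tool_rot'])
im,P=cloud('wrist'); h=cv2.cvtColor(im,cv2.COLOR_RGB2HSV)
m=(P[...,2]>.135)&(P[...,2]<.155)&(h[...,1]<100)
q=P[m]; c,sn=np.cos(np.radians(4.4)),np.sin(np.radians(4.4))
l=(q[:,:2]*1000-[469.6,218.2])@np.array([[c,-sn],[sn,c]])
k=(l[:,1]>115)&(l[:,1]<145)
print(k.sum(), np.percentile(l[k],[3,50,97],axis=0),np.percentile(q[k,2],[50,95]))
E
```

```text
[0.45785034 0.35154842 0.280357  ] [ 1.79919685e+02  4.75174110e-02 -1.75221470e+02]
2007 [[-50.71059192 116.95771593]
 [ -5.48076058 129.88970439]
 [ 45.45869964 136.55025143]] [0.14498311 0.14656193]
```

View pics/w1.png

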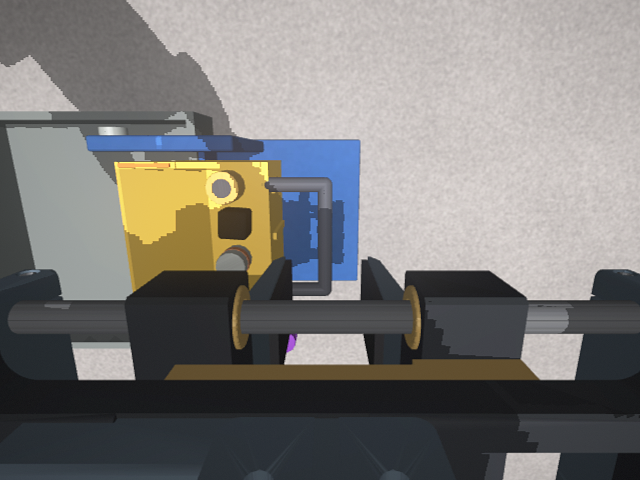

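The wrist view shows the bar handle (325,180–295) centred between the open fingers. All three fittings are in the bucket. Descending and gripping.

Emit:
drive_tool(dp=[[0, 0, -0.04], [0, 0, -0.08], [0, 0, -0.12], [0, 0, -0.15], [0, 0, -0.18], [0, 0, -0.21], [0, 0, -0.228], [0, 0, -0.228]], turn=[[0, 0, 0], [0, 0, 0], [0, 0, 0], [0, 0, 0], [0, 0, 0], [0, 0, 0], [0, 0, 0], [0, 0, 0]])

```text
time: 6.97
ee_pos: [0.458, 0.3473, 0.1416]
tool_rot: [-179.9, -0.1, -175.6]
wrist_force: [-0.0, 0.0, -1.2]
opening: 0.0347
grasp_force: 0.0
```

Emit:
drive_tool(dp=[[0, 0, 0], [0, 0, 0], [0, 0, 0], [0, 0, 0], [0, 0, 0], [0, 0, 0], [0, 0, 0], [0, 0, 0]], turn=[[0, 0, 0], [0, 0, 0], [0, 0, 0], [0, 0, 0], [0, 0, 0], [0, 0, 0], [0, 0, 0], [0, 0, 0]], fingers=0, squeeze=30)

```text
time: 7.63
ee_pos: [0.4597, 0.3485, 0.1441]
tool_rot: [179.9, 0.1, -175.6]
wrist_force: [-1.2, 1.8, 7.4]
opening: 0.0112
grasp_force: 30.0
```

```bash
python3 - <<'E'
from h import *
s=robot.read_state();print(s['ee_pos'],s['wrist_force'],s['opening'],s['grasp_force'])
uy=np.array([-np.sin(np.radians(4.4)),np.cos(np.radians(4.4))])
qs=np.linspace(0,1.95,33)
for k in range(4):
    q0=qs[8*k]
    print([[round(float(v),4) for v in (*(uy*165*(np.cos(q)-np.cos(q0))/600),165*(np.sin(q)-np.sin(q0))/600)] for q in qs[8*k+1:8*k+9]])
E
```

```text
[0.45966179 0.34851513 0.144054  ] [-1.18823862  1.80618174  7.39120957] 0.011178752787634616 29.999854266643524
[[0.0, -0.0005, 0.0167], [0.0002, -0.002, 0.0334], [0.0004, -0.0046, 0.05], [0.0006, -0.0081, 0.0664], [0.001, -0.0126, 0.0825], [0.0014, -0.0181, 0.0983], [0.0019, -0.0246, 0.1138], [0.0025, -0.0319, 0.1288]]
[[0.0006, -0.0083, 0.0146], [0.0013, -0.0174, 0.0286], [0.0021, -0.0274, 0.042], [0.0029, -0.0382, 0.0548], [0.0038, -0.0497, 0.067], [0.0048, -0.0619, 0.0784], [0.0058, -0.0748, 0.089], [0.0068, -0.0884, 0.0988]]
[[0.0011, -0.0141, 0.009], [0.0022, -0.0287, 0.0171], [0.0034, -0.0438, 0.0243], [0.0046, -0.0593, 0.0305], [0.0058, -0.0752, 0.0358], [0.007, -0.0913, 0.0401], [0.0083, -0.1077, 0.0435], [0.0096, -0.1242, 0.0458]]
[[0.0013, -0.0167, 0.0013], [0.0026, -0.0334, 0.0016], [0.0039, -0.05, 0.0008], [0.0051, -0.0667, -0.0009], [0.0064, -0.0831, -0.0037], [0.0076, -0.0994, -0.0074], [0.0089, -0.1154, -0.0122], [0.0101, -0.1311, -0.0179]]
```

Emit:
drive_tool(dp=[[0, 0, 0.017], [0, -0.002, 0.033], [0, -0.005, 0.05], [0.001, -0.008, 0.066], [0.001, -0.013, 0.082], [0.001, -0.018, 0.098], [0.002, -0.025, 0.114], [0.002, -0.032, 0.129]], turn=[[0, 0, 0], [0, 0, 0], [0, 0, 0], [0, 0, 0], [0, 0, 0], [0, 0, 0], [0, 0, 0], [0, 0, 0]])

```text
time: 8.3
ee_pos: [0.461, 0.3304, 0.2218]
tool_rot: [179.8, 0.1, -175.6]
wrist_force: [2.4, 12.3, -2.0]
opening: 0.0111
grasp_force: 30.0
```

Emit:
drive_tool(dp=[[0.001, -0.008, 0.015], [0.001, -0.017, 0.029], [0.002, -0.027, 0.042], [0.003, -0.038, 0.055], [0.004, -0.05, 0.067], [0.005, -0.062, 0.078], [0.006, -0.075, 0.089], [0.007, -0.088, 0.099]], turn=[[0, 0, 0], [0, 0, 0], [0, 0, 0], [0, 0, 0], [0, 0, 0], [0, 0, 0], [0, 0, 0], [0, 0, 0]])

```text
time: 8.97
ee_pos: [0.4654, 0.2793, 0.283]
tool_rot: [179.6, 0.3, -175.5]
wrist_force: [-6.2, 21.3, 19.7]
opening: 0.0109
grasp_force: 30.0
```

Emit:
drive_tool(dp=[[0.001, -0.014, 0.009], [0.002, -0.029, 0.017], [0.003, -0.044, 0.024], [0.005, -0.059, 0.03], [0.006, -0.075, 0.036], [0.007, -0.091, 0.04], [0.008, -0.108, 0.043], [0.01, -0.124, 0.046]], turn=[[0, 0, 0], [0, 0, 0], [0, 0, 0], [0, 0, 0], [0, 0, 0], [0, 0, 0], [0, 0, 0], [0, 0, 0]])

```text
time: 9.63
ee_pos: [0.4716, 0.2024, 0.3097]
tool_rot: [179.8, 0.3, -175.6]
wrist_force: [0.7, 6.5, 5.9]
opening: 0.0114
grasp_force: 30.0
```

Emit:
drive_tool(dp=[[0.001, -0.017, 0.001], [0.003, -0.033, 0.002], [0.004, -0.05, 0.001], [0.005, -0.067, -0.001], [0.006, -0.083, -0.004], [0.008, -0.099, -0.007], [0.009, -0.115, -0.012], [0.01, -0.131, -0.018]], turn=[[0, 0, 0], [0, 0, 0], [0, 0, 0], [0, 0, 0], [0, 0, 0], [0, 0, 0], [0, 0, 0], [0, 0, 0]])

```text
time: 10.3
ee_pos: [0.4774, 0.1227, 0.2973]
tool_rot: [180.0, 0.1, -175.6]
wrist_force: [4.5, 2.7, 5.7]
opening: 0.0113
grasp_force: 30.0
```

Emit:
drive_tool(dp=[[0, 0, 0], [0, 0, 0], [0, 0, 0], [0, 0, 0], [0, 0, 0], [0, 0, 0], [0, 0, 0], [0, 0, 0]], turn=[[0, 0, 0], [0, 0, 0], [0, 0, 0], [0, 0, 0], [0, 0, 0], [0, 0, 0], [0, 0, 0], [0, 0, 0]])

```text
time: 10.97
ee_pos: [0.4774, 0.1222, 0.2971]
tool_rot: [-179.9, 0.1, -175.6]
wrist_force: [5.3, -2.9, 4.1]
opening: 0.0112
grasp_force: 30.0
```

```bash
python3 - <<'E'
from h import *
a,_=snap('scene'); b,_=snap('top')
o=np.vstack([cv2.resize(a[120:320,240:520],(560,400)),]); 
t=cv2.resize(b[200:400,110:390],(560,400)); o=np.hstack([cv2.resize(o,(400,290)),cv2.resize(t,(400,290))])
cv2.imwrite('pics/tip.png',o[:,:,::-1])
E
```

```text
(no output)
```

View pics/tip.png

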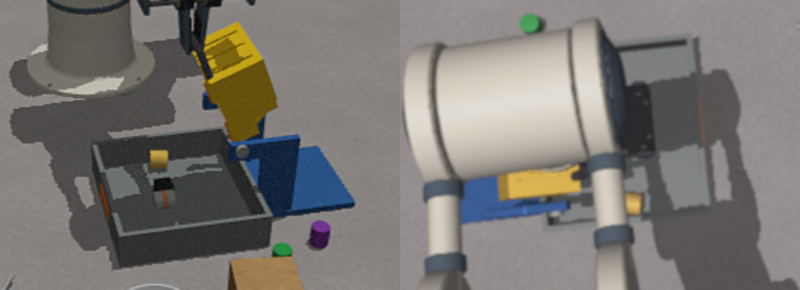

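Scene crop: the brass coupling (159,159) and the steel and black fittings (164,190) lie in the bin, and the bucket is empty and tipped. Returning it upright.

Emit:
drive_tool(dp=[[-0.001, 0.016, 0.006], [-0.002, 0.032, 0.011], [-0.004, 0.048, 0.014], [-0.005, 0.064, 0.017], [-0.006, 0.081, 0.019], [-0.007, 0.098, 0.02], [-0.009, 0.114, 0.019], [-0.01, 0.131, 0.018]], turn=[[0, 0, 0], [0, 0, 0], [0, 0, 0], [0, 0, 0], [0, 0, 0], [0, 0, 0], [0, 0, 0], [0, 0, 0]])

```text
time: 11.73
ee_pos: [0.471, 0.2018, 0.3076]
tool_rot: [-180.0, 0.1, -175.6]
wrist_force: [4.2, -2.1, -0.8]
opening: 0.0113
grasp_force: 30.0
```

Emit:
drive_tool(dp=[[-0.002, 0.016, -0.003], [-0.003, 0.033, -0.006], [-0.004, 0.049, -0.01], [-0.005, 0.065, -0.016], [-0.007, 0.08, -0.022], [-0.008, 0.095, -0.029], [-0.009, 0.11, -0.037], [-0.01, 0.124, -0.046]], turn=[[0, 0, 0], [0, 0, 0], [0, 0, 0], [0, 0, 0], [0, 0, 0], [0, 0, 0], [0, 0, 0], [0, 0, 0]])

```text
time: 12.4
ee_pos: [0.4646, 0.2767, 0.2794]
tool_rot: [-180.0, 0.0, -175.6]
wrist_force: [4.4, -2.4, 0.1]
opening: 0.0113
grasp_force: 30.0
```

Emit:
drive_tool(dp=[[-0.001, 0.013, -0.01], [-0.002, 0.026, -0.021], [-0.003, 0.038, -0.032], [-0.004, 0.05, -0.044], [-0.005, 0.061, -0.057], [-0.006, 0.071, -0.07], [-0.006, 0.08, -0.084], [-0.007, 0.088, -0.099]], turn=[[0, 0, 0], [0, 0, 0], [0, 0, 0], [0, 0, 0], [0, 0, 0], [0, 0, 0], [0, 0, 0], [0, 0, 0]])

```text
time: 13.07
ee_pos: [0.4603, 0.3294, 0.2196]
tool_rot: [180.0, -0.0, -175.6]
wrist_force: [4.3, -2.5, 0.9]
opening: 0.0111
grasp_force: 30.0
```

Emit:
drive_tool(dp=[[0, 0.007, -0.015], [-0.001, 0.014, -0.031], [-0.001, 0.019, -0.047], [-0.001, 0.024, -0.063], [-0.002, 0.027, -0.079], [-0.002, 0.03, -0.096], [-0.002, 0.032, -0.112], [-0.002, 0.032, -0.131]], turn=[[0, 0, 0], [0, 0, 0], [0, 0, 0], [0, 0, 0], [0, 0, 0], [0, 0, 0], [0, 0, 0], [0, 0, 0]])

```text
time: 13.73
ee_pos: [0.4588, 0.3484, 0.141]
tool_rot: [180.0, -0.0, -175.6]
wrist_force: [-4.0, 7.8, 2.4]
opening: 0.0112
grasp_force: 30.0
```

Emit:
drive_tool(dp=[[0, 0, -0.002], [0, 0, -0.004], [0, 0, -0.004], [0, 0, -0.004], [0, 0, -0.004], [0, 0, -0.004], [0, 0, -0.004], [0, 0, -0.004]], turn=[[0, 0, 0], [0, 0, 0], [0, 0, 0], [0, 0, 0], [0, 0, 0], [0, 0, 0], [0, 0, 0], [0, 0, 0]])

```text
time: 14.4
ee_pos: [0.4587, 0.3484, 0.1392]
tool_rot: [180.0, -0.0, -175.6]
wrist_force: [-5.4, 6.0, 8.4]
opening: 0.0114
grasp_force: 30.0
```

Emit:
drive_tool(dp=[[0, 0, 0], [0, 0, 0], [0, 0, 0], [0, 0, 0], [0, 0, 0], [0, 0, 0], [0, 0, 0], [0, 0, 0]], turn=[[0, 0, 0], [0, 0, 0], [0, 0, 0], [0, 0, 0], [0, 0, 0], [0, 0, 0], [0, 0, 0], [0, 0, 0]], fingers=0.38)

```text
time: 15.07
ee_pos: [0.4592, 0.348, 0.1395]
tool_rot: [-180.0, 0.0, -175.6]
wrist_force: [0.8, 0.4, 0.3]
opening: 0.0347
grasp_force: 0.0
```

Emit:
drive_tool(dp=[[0, 0, 0.03], [0, 0, 0.07], [0, 0, 0.13], [0, 0, 0.19], [0, 0, 0.24], [0, 0, 0.28], [0, 0, 0.3], [0, 0, 0.3]], turn=[[0, 0, 0], [0, 0, 0], [0, 0, 0], [0, 0, 0], [0, 0, 0], [0, 0, 0], [0, 0, 0], [0, 0, 0]])

```text
time: 15.73
ee_pos: [0.4602, 0.3486, 0.3226]
tool_rot: [179.9, 0.3, -175.6]
wrist_force: [-0.7, 0.9, -0.5]
opening: 0.0349
grasp_force: 0.0
```

```bash
cat > parts.py <<'E'
from h import *
im,P=cloud('top'); z=P[...,2]
def comp(n,box,zlo,zhi):
    u0,v0,u1,v1=box; m=np.zeros(z.shape,np.uint8); m[v0:v1,u0:u1]=1
    m&=((z>zlo)&(z<zhi)).astype(np.uint8)
    k,l,s,_=cv2.connectedComponentsWithStats(m)
    if k<2: print(n,'none'); return
    m=l==1+np.argmax(s[1:,4]); q=P[m]
    r=cv2.minAreaRect((q[:,:2]*1000).astype(np.float32))
    print(n,len(q),np.round(r[0],1),np.round(r[1],1),round(r[2],1),'z',np.round(np.percentile(q[:,2],[50,95]),3))
comp('ring',(395,200,468,272),.008,.03)
comp('filter',(475,228,535,285),.04,.06)
comp('motor',(398,262,474,330),.012,.06)
comp('switch',(465,285,540,345),.012,.06)
comp('cover',(402,320,482,385),.018,.05)
E
python3 binm.py top3.png; python3 parts.py; python3 - <<'E'
from h import *
im,P=cloud('top')
for v,u in((310,129),(290,129),(322,131)): print(np.round(P[v,u],3))
snap('wrist','w2.png')
im,P=cloud('wrist'); h=cv2.cvtColor(im,cv2.COLOR_RGB2HSV)
c,sn=np.cos(np.radians(4.4)),np.sin(np.radians(4.4))
l=(P[...,:2]*1000-[469.6,218.2])@np.array([[c,-sn],[sn,c]])
k=(P[...,2]>.1)&(P[...,2]<.2)&(l[...,1]>122)&(l[...,1]<145)&(abs(l[...,0])<50)&(h[...,1]<100)
print(k.sum(), np.percentile(P[k][:,2],[50,95]))
E
```

```text
((499.5171203613281, 103.06776428222656), (261.33892822265625, 244.51760864257812), 4.532039642333984)
stand_face frame x range [-109.50264314  150.47084987] y range [-239.23233645    0.52651598]
-110 -60 max y 0.4365362142966503
60 110 max y 0.5064476879227954
ring 653 [ 610.7 -262.7] [87.6 90.3] 43.9 z [0.016 0.02 ]
filter 467 [ 555.9 -411.7] [50.3 49.4] 85.5 z [0.05  0.055]
motor 870 [ 478.4 -262.9] [106.3  40.6] 64.1 z [0.036 0.042]
switch 757 [ 434.1 -399.8] [105.7  37. ] 67.3 z [0.029 0.034]
cover 1011 [ 358.4 -272.1] [96.  45.7] 68.7 z [0.033 0.036]
[0.447 0.26  0.421]
[0.476 0.26  0.422]
[0.43  0.258 0.414]
1328 [0.14505777 0.14664619]
```

View pics/top3.png

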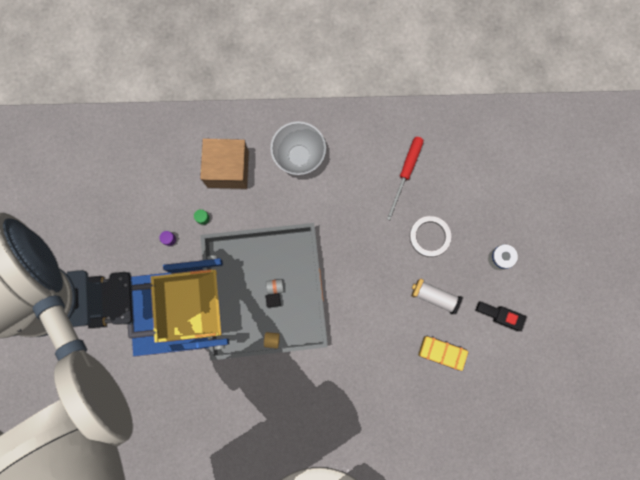

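Fittings lie in the bin: steel (274,286), black (274,300), brass (271,341). The bin is flush at yaw 4.5°, the bucket handle is back at its height, and no part has moved. First part is the motor, at (0.478, -0.263) with axis 64°.

Emit:
drive_tool(dp=[[0.002, -0.064, 0], [0.004, -0.127, 0], [0.006, -0.191, 0], [0.008, -0.255, 0], [0.01, -0.318, 0], [0.012, -0.382, 0], [0.014, -0.445, 0], [0.016, -0.509, 0]], turn=[[0, 0, -0.075], [0, 0, -0.15], [0, 0, -0.225], [0, 0, -0.3], [0, 0, -0.375], [0, 0, -0.45], [0, 0, -0.525], [0, 0, -0.6]], fingers=0.75)

```text
time: 16.5
ee_pos: [0.4678, 0.0409, 0.3182]
tool_rot: [-179.9, -0.1, 130.1]
wrist_force: [0.9, -0.1, 0.7]
opening: 0.0683
grasp_force: 0.0
```

Emit:
drive_tool(dp=[[0.002, -0.064, 0], [0.004, -0.127, 0], [0.006, -0.191, -0.03], [0.008, -0.255, -0.06], [0.01, -0.318, -0.09], [0.012, -0.382, -0.12], [0.014, -0.445, -0.16], [0.016, -0.509, -0.2]], turn=[[0, 0, -0.075], [0, 0, -0.15], [0, 0, -0.225], [0, 0, -0.3], [0, 0, -0.375], [0, 0, -0.45], [0, 0, -0.525], [0, 0, -0.6]])

```text
time: 17.17
ee_pos: [0.4771, -0.2565, 0.2022]
tool_rot: [-179.9, -0.0, 76.1]
wrist_force: [0.8, 1.2, 0.2]
opening: 0.0685
grasp_force: 0.0
```

Emit:
drive_tool(dp=[[0, 0, 0], [0, 0, -0.03], [0, 0, -0.08], [0, 0, -0.13], [0, 0, -0.18], [0, 0, -0.23], [0, 0, -0.265], [0, 0, -0.289]], turn=[[0, 0, -0.07], [0, 0, -0.1345], [0, 0, -0.1345], [0, 0, -0.1345], [0, 0, -0.1345], [0, 0, -0.1345], [0, 0, -0.1345], [0, 0, -0.1345]])

```text
time: 17.83
ee_pos: [0.4762, -0.2537, 0.0276]
tool_rot: [-179.7, -0.0, 64.3]
wrist_force: [-0.7, 0.1, 0.1]
opening: 0.0684
grasp_force: 0.0
```

Emit:
drive_tool(dp=[[0, 0, 0], [0, 0, 0], [0, 0, 0], [0, 0, 0], [0, 0, 0], [0, 0, 0], [0, 0, 0], [0, 0, 0]], turn=[[0, 0, 0], [0, 0, 0], [0, 0, 0], [0, 0, 0], [0, 0, 0], [0, 0, 0], [0, 0, 0], [0, 0, 0]], fingers=0, squeeze=40)

```text
time: 18.5
ee_pos: [0.4788, -0.2554, 0.0319]
tool_rot: [179.9, 0.0, 64.3]
wrist_force: [1.0, -0.2, 8.1]
opening: 0.0351
grasp_force: 40.0
```

Emit:
drive_tool(dp=[[0, 0, 0.04], [0, 0, 0.09], [0, 0, 0.15], [0, 0, 0.2], [0.02, 0.06, 0.2], [0.04, 0.12, 0.2], [0.06, 0.18, 0.2], [0.08, 0.24, 0.2]], turn=[[0, 0, 0], [0, 0, 0], [0, 0, 0], [0, 0, 0], [0, 0, -0.07], [0, 0, -0.14], [0, 0, -0.21], [0, 0, -0.28]])

```text
time: 19.17
ee_pos: [0.525, -0.1132, 0.1514]
tool_rot: [180.0, -0.0, 39.4]
wrist_force: [0.5, 0.1, -2.9]
opening: 0.0351
grasp_force: 40.0
```

Emit:
drive_tool(dp=[[0.015, 0.045, 0], [0.03, 0.09, 0], [0.045, 0.14, 0], [0.06, 0.19, 0], [0.07, 0.23, 0], [0.079, 0.245, 0], [0.079, 0.245, 0], [0.079, 0.245, 0]], turn=[[0, 0, -0.07], [0, 0, -0.14], [0, 0, -0.21], [0, 0, -0.28], [0, 0, -0.34], [0, 0, -0.384], [0, 0, -0.384], [0, 0, -0.384]])

```text
time: 19.83
ee_pos: [0.5722, 0.0325, 0.151]
tool_rot: [180.0, 0.0, 5.4]
wrist_force: [0.5, -0.7, -2.3]
opening: 0.0354
grasp_force: 40.0
```

Emit:
drive_tool(dp=[[0.002, 0.005, -0.02], [0.002, 0.005, -0.05], [0.002, 0.005, -0.08], [0.002, 0.005, -0.11], [0.002, 0.005, -0.14], [0.002, 0.005, -0.16], [0.002, 0.005, -0.175], [0.002, 0.005, -0.18]], turn=[[0, 0, -0.01], [0, 0, -0.01], [0, 0, -0.01], [0, 0, -0.01], [0, 0, -0.01], [0, 0, -0.01], [0, 0, -0.01], [0, 0, -0.01]])

```text
time: 20.5
ee_pos: [0.5728, 0.0344, 0.0419]
tool_rot: [-180.0, 0.1, 4.3]
wrist_force: [-0.6, -0.9, -3.2]
opening: 0.0351
grasp_force: 40.0
```

Emit:
drive_tool(dp=[[0, 0, 0], [0, 0, 0], [0, 0, 0], [0, 0, 0], [0, 0, 0], [0, 0, 0], [0, 0, 0], [0, 0, 0]], turn=[[0, 0, 0], [0, 0, 0], [0, 0, 0], [0, 0, 0], [0, 0, 0], [0, 0, 0], [0, 0, 0], [0, 0, 0]], fingers=0.5)

```text
time: 21.17
ee_pos: [0.5737, 0.0353, 0.0431]
tool_rot: [180.0, -0.0, 4.3]
wrist_force: [-0.5, -0.3, 0.1]
opening: 0.0452
grasp_force: 0.0
```

Emit:
drive_tool(dp=[[0, 0, 0.03], [0, 0, 0.07], [0, 0, 0.13], [0, 0, 0.18], [0, 0, 0.18], [0, -0.05, 0.18], [0, -0.1, 0.18], [0, -0.15, 0.18]], turn=[[0, 0, 0], [0, 0, 0], [0, 0, 0], [0, 0, 0], [0, 0, 0.07], [0, 0, 0.14], [0, 0, 0.21], [0, 0, 0.28]])

```text
time: 21.83
ee_pos: [0.5736, -0.0555, 0.1513]
tool_rot: [180.0, -0.0, 29.9]
wrist_force: [0.4, 0.2, 0.1]
opening: 0.0456
grasp_force: 0.0
```

```bash
python3 - <<'E'
from h import *
snap('top','top4.png'); snap('scene','s4.png')
E
python3 parts.py
```

```text
ring 650 [ 609.8 -262. ] [88.7 88.6] 56.7 z [0.016 0.02 ]
filter 464 [ 556.2 -411.2] [49.2 49. ] 85.5 z [0.051 0.055]
motor none
switch 763 [ 434.6 -400.2] [103.5  37. ] 65.9 z [0.029 0.034]
cover 1018 [ 358.2 -272.4] [95.6 45.7] 68.8 z [0.032 0.037]
```

Emit:
drive_tool(dp=[[-0.045, -0.045, 0], [-0.09, -0.091, 0], [-0.135, -0.136, 0], [-0.18, -0.181, 0], [-0.225, -0.227, 0], [-0.27, -0.272, 0], [-0.315, -0.318, 0], [-0.359, -0.363, 0]], turn=[[0, 0, 0.06], [0, 0, 0.12], [0, 0, 0.18], [0, 0, 0.24], [0, 0, 0.3], [0, 0, 0.36], [0, 0, 0.41], [0, 0, 0.434]], fingers=0.78)

```text
time: 22.6
ee_pos: [0.3569, -0.2732, 0.1511]
tool_rot: [180.0, 0.0, 68.8]
wrist_force: [0.7, -0.9, -0.3]
opening: 0.0715
grasp_force: 0.0
```

Emit:
drive_tool(dp=[[0, 0, -0.02], [0, 0, -0.04], [0, 0, -0.06], [0, 0, -0.08], [0, 0, -0.08], [0, 0, -0.08], [0, 0, -0.08], [0, 0, -0.08]], turn=[[0, 0, 0], [0, 0, 0], [0, 0, 0], [0, 0, 0], [0, 0, 0], [0, 0, 0], [0, 0, 0], [0, 0, 0]])

```text
time: 23.27
ee_pos: [0.3587, -0.2726, 0.1037]
tool_rot: [179.9, 0.0, 68.6]
wrist_force: [0.8, -0.7, -0.4]
opening: 0.0711
grasp_force: 0.0
```

Emit:
drive_tool(dp=[[0, 0, -0.03], [0, 0, -0.06], [0, 0, -0.09], [0, 0, -0.11], [0, 0, -0.12], [0, 0, -0.129], [0, 0, -0.129], [0, 0, -0.129]], turn=[[0, 0, 0], [0, 0, 0], [0, 0, 0], [0, 0, 0], [0, 0, 0], [0, 0, 0], [0, 0, 0], [0, 0, 0]])

```text
time: 23.93
ee_pos: [0.3585, -0.2727, 0.026]
tool_rot: [180.0, 0.0, 68.6]
wrist_force: [-0.1, -0.4, 0.2]
opening: 0.0707
grasp_force: 0.0
```

Emit:
drive_tool(dp=[[0, 0, 0], [0, 0, 0], [0, 0, 0], [0, 0, 0], [0, 0, 0], [0, 0, 0], [0, 0, 0], [0, 0, 0]], turn=[[0, 0, 0], [0, 0, 0], [0, 0, 0], [0, 0, 0], [0, 0, 0], [0, 0, 0], [0, 0, 0], [0, 0, 0]], fingers=0, squeeze=40)

```text
time: 24.6
ee_pos: [0.3585, -0.2727, 0.0259]
tool_rot: [180.0, 0.0, 68.6]
wrist_force: [0.4, 0.4, 7.1]
opening: 0.0448
grasp_force: 40.0
```

Emit:
drive_tool(dp=[[0, 0, 0.04], [0, 0, 0.09], [0, 0, 0.15], [0, 0, 0.2], [0.015, 0.055, 0.2], [0.03, 0.11, 0.2], [0.045, 0.165, 0.2], [0.06, 0.22, 0.2]], turn=[[0, 0, 0], [0, 0, 0], [0, 0, 0], [0, 0, 0], [0, 0, -0.07], [0, 0, -0.14], [0, 0, -0.21], [0, 0, -0.28]])

```text
time: 25.27
ee_pos: [0.3928, -0.1453, 0.1458]
tool_rot: [180.0, -0.0, 44.2]
wrist_force: [1.4, -0.0, -1.6]
opening: 0.0449
grasp_force: 40.0
```

Emit:
drive_tool(dp=[[0.015, 0.055, 0], [0.03, 0.11, 0], [0.04, 0.16, 0], [0.055, 0.21, 0], [0.065, 0.25, 0], [0.075, 0.277, 0], [0.075, 0.277, 0], [0.075, 0.277, 0]], turn=[[0, 0, -0.07], [0, 0, -0.14], [0, 0, -0.21], [0, 0, -0.28], [0, 0, -0.35], [0, 0, -0.41], [0, 0, -0.434], [0, 0, -0.434]])

```text
time: 25.93
ee_pos: [0.4378, 0.0205, 0.1455]
tool_rot: [-180.0, 0.0, 5.5]
wrist_force: [0.8, -0.2, -1.6]
opening: 0.0446
grasp_force: 40.0
```

Emit:
drive_tool(dp=[[0, 0, -0.02], [0, 0, -0.05], [0, 0, -0.08], [0, 0, -0.11], [0, 0, -0.14], [0, 0, -0.16], [0, 0, -0.175], [0, 0, -0.18]], turn=[[0, 0, 0], [0, 0, 0], [0, 0, 0], [0, 0, 0], [0, 0, 0], [0, 0, 0], [0, 0, 0], [0, 0, 0]])

```text
time: 26.6
ee_pos: [0.4371, 0.0189, 0.0365]
tool_rot: [-180.0, 0.1, 5.6]
wrist_force: [-0.4, -0.6, -0.6]
opening: 0.0449
grasp_force: 40.0
```

Emit:
drive_tool(dp=[[0, 0, 0], [0, 0, 0], [0, 0, 0], [0, 0, 0], [0, 0, 0], [0, 0, 0], [0, 0, 0], [0, 0, 0]], turn=[[0, 0, 0], [0, 0, 0], [0, 0, 0], [0, 0, 0], [0, 0, 0], [0, 0, 0], [0, 0, 0], [0, 0, 0]], fingers=0.57)

```text
time: 27.27
ee_pos: [0.4378, 0.0195, 0.038]
tool_rot: [180.0, -0.0, 5.5]
wrist_force: [-1.7, 4.2, 3.7]
opening: 0.0522
grasp_force: 2.5
```

Emit:
drive_tool(dp=[[0, 0, 0.03], [0, 0, 0.07], [0, 0, 0.13], [0, 0, 0.18], [0, -0.05, 0.18], [0, -0.1, 0.18], [0, -0.16, 0.18], [0, -0.2, 0.18]], turn=[[0, 0, 0], [0, 0, 0], [0, 0, 0], [0, 0, 0], [0, 0, 0.07], [0, 0, 0.14], [0, 0, 0.21], [0, 0, 0.28]])

```text
time: 27.93
ee_pos: [0.4382, -0.102, 0.1464]
tool_rot: [179.9, -0.1, 30.8]
wrist_force: [1.3, 0.7, -0.1]
opening: 0.0517
grasp_force: 0.0
```

```bash
python3 - <<'E'
from h import *
a,_=snap('top','top5.png'); b,_=snap('scene')
o=np.hstack([cv2.resize(a[200:380,110:380],(540,360)),cv2.resize(b[190:330,260:430],(437,360))])
o=cv2.resize(o,(800,295)); cv2.imwrite('pics/c5.png',o[:,:,::-1])
c=a[280:345,460:540]
im,P=cloud('top'); h=cv2.cvtColor(im,cv2.COLOR_RGB2HSV)
m=np.zeros(h.shape[:2],bool); m[285:345,465:540]=1
m&=((h[...,0]<8)|(h[...,0]>172))&(h[...,1]>150)
print('red label',np.median(P[m],0))
E
python3 parts.py
```

```text
red label [nan nan nan]
ring 653 [ 609.9 -261.9] [87.7 89.8] 43.1 z [0.016 0.021]
filter 462 [ 556.9 -411.5] [49.3 49.2] 59.0 z [0.05  0.055]
motor none
switch 757 [ 434.9 -400.1] [104.   36.8] 65.4 z [0.029 0.034]
cover none
```

View pics/c5.png

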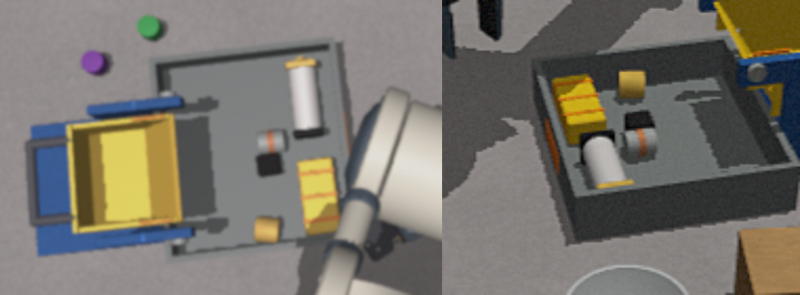

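Both motor and cover sit in the bin along the tag-side wall. Next is the switch: its neck points toward +x/+y, so I'll grip the body at (0.428, -0.415).

Emit:
drive_tool(dp=[[-0.002, -0.065, 0], [-0.004, -0.13, 0], [-0.006, -0.196, 0], [-0.008, -0.261, 0], [-0.01, -0.327, 0], [-0.012, -0.392, 0], [-0.014, -0.458, 0], [-0.016, -0.523, 0]], turn=[[0, 0, 0.06], [0, 0, 0.12], [0, 0, 0.18], [0, 0, 0.24], [0, 0, 0.3], [0, 0, 0.35], [0, 0, 0.392], [0, 0, 0.392]], fingers=0.7)

```text
time: 28.7
ee_pos: [0.428, -0.4154, 0.1459]
tool_rot: [180.0, 0.0, 66.0]
wrist_force: [1.3, -0.3, -1.0]
opening: 0.0638
grasp_force: 0.0
```

Emit:
drive_tool(dp=[[0, 0, -0.02], [0, 0, -0.04], [0, 0, -0.06], [0, 0, -0.08], [0, 0, -0.08], [0, 0, -0.08], [0, 0, -0.08], [0, 0, -0.08]], turn=[[0, 0, 0], [0, 0, 0], [0, 0, 0], [0, 0, 0], [0, 0, 0], [0, 0, 0], [0, 0, 0], [0, 0, 0]])

```text
time: 29.37
ee_pos: [0.4287, -0.4139, 0.0985]
tool_rot: [179.9, 0.0, 65.8]
wrist_force: [-0.9, 0.2, -0.6]
opening: 0.0639
grasp_force: 0.0
```

```bash
python3 - <<'E'
from h import *
snap('top'); snap('wrist','w6.png')
s=robot.read_state(); print(s['ee_pos'],s['tool_rot'])
E
python3 parts.py
```

```text
[ 0.42859327 -0.41385893  0.09833821] [1.79942317e+02 2.98027072e-02 6.57915209e+01]
ring 654 [ 609.9 -262. ] [87.7 90.5] 43.2 z [0.016 0.021]
filter 461 [ 556.4 -410.8] [48.8 48.9] 53.8 z [0.05  0.054]
motor none
switch 20 [ 443.3 -420.3] [16.9  6. ] 44.5 z [0.03  0.033]
cover none
```

View pics/w6.png

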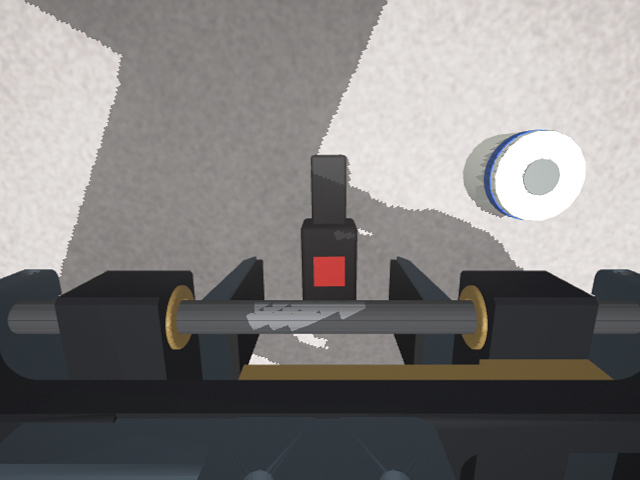

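The switch (329,230) is centred between the fingers, with its neck ahead. Descending, gripping and carrying.

Emit:
drive_tool(dp=[[0, 0, -0.03], [0, 0, -0.06], [0, 0, -0.09], [0, 0, -0.11], [0, 0, -0.12], [0, 0, -0.12], [0, 0, -0.12], [0, 0, -0.12]], turn=[[0, 0, 0], [0, 0, 0], [0, 0, 0], [0, 0, 0], [0, 0, 0], [0, 0, 0], [0, 0, 0], [0, 0, 0]])

```text
time: 30.13
ee_pos: [0.4287, -0.4141, 0.0265]
tool_rot: [179.9, 0.0, 65.8]
wrist_force: [0.1, 0.2, -0.8]
opening: 0.0636
grasp_force: 0.0
```

Emit:
drive_tool(dp=[[0, 0, 0], [0, 0, 0], [0, 0, 0], [0, 0, 0], [0, 0, 0], [0, 0, 0], [0, 0, 0], [0, 0, 0]], turn=[[0, 0, 0], [0, 0, 0], [0, 0, 0], [0, 0, 0], [0, 0, 0], [0, 0, 0], [0, 0, 0], [0, 0, 0]], fingers=0, squeeze=40)

```text
time: 30.8
ee_pos: [0.4285, -0.4139, 0.0259]
tool_rot: [180.0, 0.0, 65.8]
wrist_force: [0.1, 0.7, 5.4]
opening: 0.0357
grasp_force: 40.0
```

Emit:
drive_tool(dp=[[0, 0, 0.04], [0, 0, 0.09], [0, 0, 0.15], [0, 0, 0.2], [0.015, 0.055, 0.2], [0.03, 0.11, 0.2], [0.047, 0.165, 0.2], [0.063, 0.22, 0.2]], turn=[[0, 0, 0], [0, 0, 0], [0, 0, 0], [0, 0, 0], [0, 0, 0.03], [0, 0, 0.06], [0, 0, 0.09], [0, 0, 0.12]])

```text
time: 31.47
ee_pos: [0.466, -0.2802, 0.1456]
tool_rot: [-180.0, -0.0, 76.7]
wrist_force: [1.0, 0.5, -1.3]
opening: 0.0362
grasp_force: 40.0
```

Emit:
drive_tool(dp=[[0.015, 0.055, 0], [0.03, 0.11, 0], [0.047, 0.165, 0], [0.063, 0.22, 0], [0.078, 0.275, 0], [0.093, 0.33, 0], [0.108, 0.385, 0], [0.12, 0.43, 0]], turn=[[0, 0, 0.03], [0, 0, 0.06], [0, 0, 0.09], [0, 0, 0.12], [0, 0, 0.15], [0, 0, 0.18], [0, 0, 0.199], [0, 0, 0.199]])

```text
time: 32.13
ee_pos: [0.5381, -0.0214, 0.1455]
tool_rot: [-180.0, -0.0, 94.7]
wrist_force: [-0.5, -0.8, -0.8]
opening: 0.0359
grasp_force: 40.0
```

Emit:
drive_tool(dp=[[0.015, 0.05, 0], [0.03, 0.1, 0], [0.045, 0.15, 0], [0.06, 0.19, 0], [0.06, 0.208, 0], [0.06, 0.208, 0], [0.06, 0.208, 0], [0.06, 0.208, 0]], turn=[[0, 0, 0], [0, 0, 0], [0, 0, 0], [0, 0, 0], [0, 0, 0], [0, 0, 0], [0, 0, 0], [0, 0, 0]])

```text
time: 32.8
ee_pos: [0.5736, 0.1002, 0.1454]
tool_rot: [-180.0, 0.0, 94.5]
wrist_force: [0.5, -0.2, -1.1]
opening: 0.0356
grasp_force: 40.0
```

Emit:
drive_tool(dp=[[0, 0, -0.02], [0, 0, -0.045], [0, 0, -0.07], [0, 0, -0.095], [0, 0, -0.12], [0, 0, -0.145], [0, 0, -0.165], [0, 0, -0.18]], turn=[[0, 0, 0], [0, 0, 0], [0, 0, 0], [0, 0, 0], [0, 0, 0], [0, 0, 0], [0, 0, 0], [0, 0, 0]])

```text
time: 33.47
ee_pos: [0.5736, 0.1001, 0.0365]
tool_rot: [-179.9, 0.0, 94.4]
wrist_force: [0.3, 0.1, -0.6]
opening: 0.0357
grasp_force: 40.0
```

Emit:
drive_tool(dp=[[0, 0, 0], [0, 0, 0], [0, 0, 0], [0, 0, 0], [0, 0, 0], [0, 0, 0], [0, 0, 0], [0, 0, 0]], turn=[[0, 0, 0], [0, 0, 0], [0, 0, 0], [0, 0, 0], [0, 0, 0], [0, 0, 0], [0, 0, 0], [0, 0, 0]], fingers=0.5)

```text
time: 34.13
ee_pos: [0.5742, 0.1012, 0.0378]
tool_rot: [180.0, -0.0, 94.5]
wrist_force: [1.1, -0.6, -0.8]
opening: 0.0454
grasp_force: 0.0
```

Emit:
drive_tool(dp=[[0, 0, 0.03], [0, 0, 0.07], [0, 0, 0.13], [0, 0, 0.19], [0, -0.06, 0.2], [0, -0.12, 0.2], [0, -0.18, 0.2], [0, -0.24, 0.2]], turn=[[0, 0, 0], [0, 0, 0], [0, 0, 0], [0, 0, 0], [0, 0, 0], [0, 0, 0], [0, 0, 0], [0, 0, 0]])

```text
time: 34.8
ee_pos: [0.574, -0.0442, 0.1581]
tool_rot: [180.0, 0.0, 94.5]
wrist_force: [1.0, -0.4, -0.2]
opening: 0.0453
grasp_force: 0.0
```

```bash
python3 - <<'E'
from h import *
snap('top','top7.png')
E
python3 parts.py
```

```text
ring 651 [ 610.2 -262.2] [87.5 89.8] 42.8 z [0.016 0.02 ]
filter 462 [ 556.3 -410.8] [50.  48.7] 42.7 z [0.05  0.055]
motor none
switch none
cover none
```

Emit:
drive_tool(dp=[[-0.003, -0.056, 0], [-0.006, -0.112, 0], [-0.009, -0.168, 0], [-0.012, -0.225, 0], [-0.014, -0.281, 0], [-0.016, -0.337, 0], [-0.018, -0.393, 0], [-0.02, -0.45, 0]], turn=[[0, 0, 0], [0, 0, 0], [0, 0, 0], [0, 0, 0], [0, 0, 0], [0, 0, 0], [0, 0, 0], [0, 0, 0]], fingers=0.85)

```text
time: 35.52
ee_pos: [0.5617, -0.3144, 0.1576]
tool_rot: [-180.0, -0.0, 94.5]
wrist_force: [0.9, 0.1, -0.5]
opening: 0.0779
grasp_force: 0.0
```

Emit:
drive_tool(dp=[[-0.003, -0.056, 0], [-0.006, -0.112, 0], [-0.009, -0.163, 0], [-0.009, -0.163, -0.03], [-0.009, -0.163, -0.05], [-0.009, -0.163, -0.05], [-0.009, -0.163, -0.05], [-0.009, -0.163, -0.05]], turn=[[0, 0, 0], [0, 0, 0], [0, 0, 0], [0, 0, 0], [0, 0, 0], [0, 0, 0], [0, 0, 0], [0, 0, 0]])

```text
time: 36.18
ee_pos: [0.5571, -0.4097, 0.128]
tool_rot: [-180.0, -0.0, 94.6]
wrist_force: [0.5, 0.2, 0.7]
opening: 0.0772
grasp_force: 0.0
```

```bash
python3 - <<'E'
from h import *
snap('wrist','w8.png'); snap('top')
s=robot.read_state(); print(s['ee_pos'],s['tool_rot'])
im,P=cloud('wrist'); 
m=(P[...,2]>.04)&(P[...,2]<.056)&(np.hypot(P[...,0]-.5563,P[...,1]+.411)<.06); q=P[m]
print(m.sum(), q.min(0),q.max(0))
a=np.load('last_top.npz')['im']; cv2.imwrite('pics/c8.png',cv2.resize(a[200:400,180:440],(780,600))[:,:,::-1])
E
python3 parts.py
```

```text
[ 0.55727357 -0.4101021   0.12847562] [1.79960056e+02 3.74839321e-02 9.45640001e+01]
4254 [ 0.53230544 -0.43533621  0.04012259] [ 0.58234363 -0.38584842  0.05331374]
ring 372 [ 623.  -273.9] [88.6 53.9] 48.0 z [0.016 0.021]
filter 191 [ 566.5 -400.7] [21.2 47. ] 44.9 z [0.05  0.054]
motor none
switch none
cover none
```

View pics/c8.png

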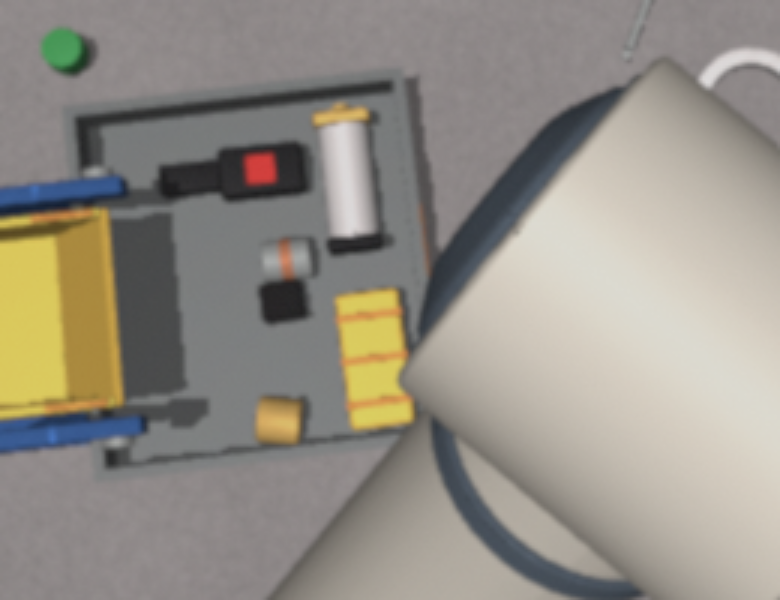

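Crop: switch (235,170), motor (347,180), cover (372,358), steel (288,258), black (283,302) and brass (280,418) are all in the bin. A free spot for the filter lies between black and brass.

Emit:
drive_tool(dp=[[0, 0, -0.03], [0, 0, -0.06], [0, 0, -0.09], [0, 0, -0.11], [0, 0, -0.12], [0, 0, -0.13], [0, 0, -0.13], [0, 0, -0.13]], turn=[[0, 0, 0], [0, 0, 0], [0, 0, 0], [0, 0, 0], [0, 0, 0], [0, 0, 0], [0, 0, 0], [0, 0, 0]])

```text
time: 36.95
ee_pos: [0.557, -0.4108, 0.0501]
tool_rot: [180.0, 0.0, 94.5]
wrist_force: [0.9, 0.4, 0.0]
opening: 0.0774
grasp_force: 0.0
```

Emit:
drive_tool(dp=[[0, 0, 0], [0, 0, 0], [0, 0, 0], [0, 0, 0], [0, 0, 0], [0, 0, 0], [0, 0, 0], [0, 0, 0]], turn=[[0, 0, 0], [0, 0, 0], [0, 0, 0], [0, 0, 0], [0, 0, 0], [0, 0, 0], [0, 0, 0], [0, 0, 0]], fingers=0, squeeze=40)

```text
time: 37.62
ee_pos: [0.5569, -0.4108, 0.0499]
tool_rot: [180.0, 0.0, 94.5]
wrist_force: [-0.2, 1.0, 5.5]
opening: 0.0492
grasp_force: 40.0
```

Emit:
drive_tool(dp=[[0, 0, 0.04], [0, 0, 0.09], [0, 0, 0.15], [0, 0, 0.2], [-0.012, 0.055, 0.2], [-0.025, 0.11, 0.2], [-0.037, 0.165, 0.2], [-0.05, 0.22, 0.2]], turn=[[0, 0, 0], [0, 0, 0], [0, 0, 0], [0, 0, 0], [0, 0, 0], [0, 0, 0], [0, 0, 0], [0, 0, 0]])

```text
time: 38.28
ee_pos: [0.5259, -0.2773, 0.1695]
tool_rot: [-180.0, -0.0, 94.5]
wrist_force: [0.2, 1.4, -1.1]
opening: 0.049
grasp_force: 40.0
```

Emit:
drive_tool(dp=[[-0.012, 0.055, 0], [-0.025, 0.11, 0], [-0.037, 0.165, 0], [-0.05, 0.22, 0], [-0.062, 0.275, 0], [-0.075, 0.33, 0], [-0.087, 0.385, 0], [-0.1, 0.43, 0]], turn=[[0, 0, 0], [0, 0, 0], [0, 0, 0], [0, 0, 0], [0, 0, 0], [0, 0, 0], [0, 0, 0], [0, 0, 0]])

```text
time: 38.95
ee_pos: [0.4658, -0.0188, 0.1695]
tool_rot: [-180.0, -0.0, 94.5]
wrist_force: [0.8, 0.8, -0.5]
opening: 0.049
grasp_force: 40.0
```

Emit:
drive_tool(dp=[[-0.012, 0.05, 0], [-0.025, 0.1, 0], [-0.036, 0.15, 0], [-0.0445, 0.19, 0], [-0.0445, 0.21, 0], [-0.0445, 0.21, 0], [-0.0445, 0.21, 0], [-0.0445, 0.21, 0]], turn=[[0, 0, 0], [0, 0, 0], [0, 0, 0], [0, 0, 0], [0, 0, 0], [0, 0, 0], [0, 0, 0], [0, 0, 0]])

```text
time: 39.62
ee_pos: [0.44, 0.1048, 0.1695]
tool_rot: [-180.0, 0.0, 94.5]
wrist_force: [-0.2, -0.4, -0.5]
opening: 0.0494
grasp_force: 40.0
```

Emit:
drive_tool(dp=[[0, 0, -0.02], [0, 0, -0.045], [0, 0, -0.07], [0, 0, -0.095], [0, 0, -0.12], [0, 0, -0.145], [0, 0, -0.165], [0, 0, -0.18]], turn=[[0, 0, 0], [0, 0, 0], [0, 0, 0], [0, 0, 0], [0, 0, 0], [0, 0, 0], [0, 0, 0], [0, 0, 0]])

```text
time: 40.28
ee_pos: [0.4399, 0.1043, 0.0606]
tool_rot: [-180.0, 0.0, 94.4]
wrist_force: [-0.2, 0.4, -0.9]
opening: 0.0494
grasp_force: 40.0
```

Emit:
drive_tool(dp=[[0, 0, 0], [0, 0, 0], [0, 0, 0], [0, 0, 0], [0, 0, 0], [0, 0, 0], [0, 0, 0], [0, 0, 0]], turn=[[0, 0, 0], [0, 0, 0], [0, 0, 0], [0, 0, 0], [0, 0, 0], [0, 0, 0], [0, 0, 0], [0, 0, 0]], fingers=0.62)

```text
time: 40.95
ee_pos: [0.4401, 0.1053, 0.0618]
tool_rot: [180.0, 0.0, 94.5]
wrist_force: [0.9, -0.7, 0.1]
opening: 0.0568
grasp_force: 0.0
```

Emit:
drive_tool(dp=[[0, 0, 0.03], [0, 0, 0.07], [0, 0, 0.13], [0, 0, 0.18], [0.01, -0.06, 0.18], [0.02, -0.12, 0.18], [0.04, -0.18, 0.18], [0.06, -0.24, 0.18]], turn=[[0, 0, 0], [0, 0, 0], [0, 0, 0], [0, 0, 0], [0, 0, 0], [0, 0, 0], [0, 0, 0], [0, 0, 0]])

```text
time: 41.62
ee_pos: [0.476, -0.0401, 0.17]
tool_rot: [180.0, 0.0, 94.6]
wrist_force: [0.7, 0.5, 0.1]
opening: 0.0565
grasp_force: 0.0
```

```bash
python3 - <<'E'
from h import *
a,_=snap('top'); b,_=snap('scene')
o=np.hstack([cv2.resize(a[200:380,110:470],(540,270)),cv2.resize(b[190:330,260:430],(260,270))])
cv2.imwrite('pics/c9.png',o[:,:,::-1])
E
python3 parts.py
```

```text
ring 655 [ 610.5 -262.4] [87.5 90.2] 42.8 z [0.016 0.021]
filter none
motor none
switch none
cover none
```

View pics/c9.png

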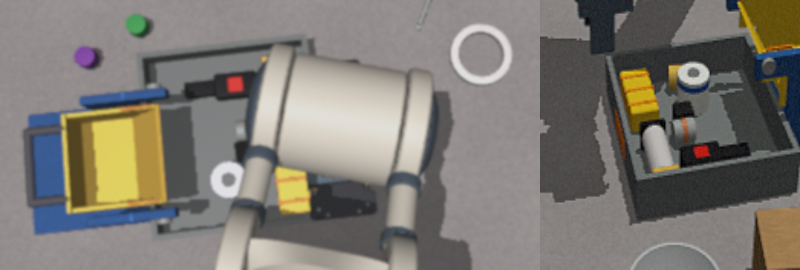

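Filter stands in the bin at (228,180). The last part is the ring, centre (0.610, -0.262). I'll pinch its near rim at (0.571, -0.265), away from the screwdriver.

Emit:
drive_tool(dp=[[0.02, -0.047, 0], [0.04, -0.095, 0], [0.06, -0.142, 0], [0.08, -0.19, 0], [0.1, -0.237, 0], [0.12, -0.285, 0], [0.14, -0.33, 0], [0.158, -0.378, 0]], turn=[[0, 0, 0], [0, 0, 0], [0, 0, 0], [0, 0, 0], [0, 0, 0], [0, 0, 0], [0, 0, 0], [0, 0, 0]], fingers=0.42)

```text
time: 42.38
ee_pos: [0.5712, -0.2662, 0.1695]
tool_rot: [-180.0, -0.0, 94.5]
wrist_force: [0.8, 0.2, -1.1]
opening: 0.0382
grasp_force: 0.0
```

Emit:
drive_tool(dp=[[0, 0, -0.03], [0, 0, -0.06], [0, 0, -0.1], [0, 0, -0.13], [0, 0, -0.13], [0, 0, -0.13], [0, 0, -0.13], [0, 0, -0.13]], turn=[[0, 0, 0], [0, 0, 0], [0, 0, 0], [0, 0, 0], [0, 0, 0], [0, 0, 0], [0, 0, 0], [0, 0, 0]])

```text
time: 43.05
ee_pos: [0.5715, -0.2657, 0.093]
tool_rot: [179.9, 0.1, 94.5]
wrist_force: [0.6, 0.3, 0.0]
opening: 0.0381
grasp_force: 0.0
```

```bash
python3 - <<'E'
from h import *
snap('wrist','w10.png')
s=robot.read_state(); print(s['ee_pos'],s['tool_rot'])
im,P=cloud('wrist'); 
m=(P[...,2]>.009)&(P[...,2]<.022)&(np.hypot(P[...,0]-.610,P[...,1]+.262)<.06); q=P[m][:,:2]
f=lambda p: np.hypot(*(q-p).T)
from scipy.optimize import least_squares
r=least_squares(lambda p:np.clip(abs(f(p)-.039)-.006,0,.05),[.610,-.262]);print(len(q),r.x,q.min(0),q.max(0))
E
```

```text
[ 0.57145979 -0.26571949  0.09297742] [1.79904248e+02 6.73104719e-02 9.45127505e+01]
4710 [ 0.61062109 -0.26156879] [ 0.56590755 -0.29393088] [ 0.6548466  -0.21682503]
```

View pics/w10.png

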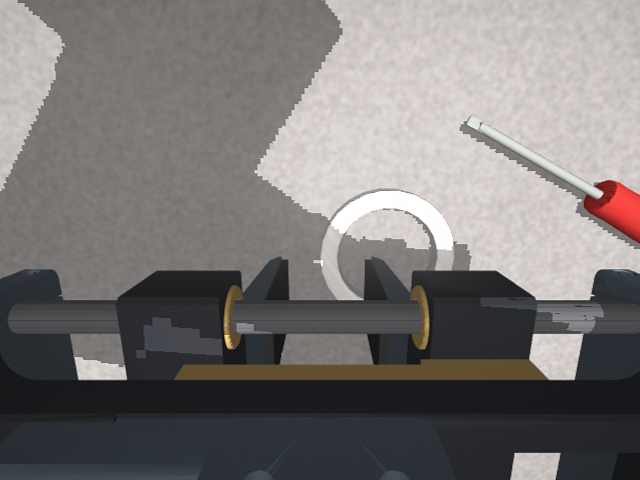

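The ring's left rim (330,250) lies between the fingers. Descending, pinching and carrying it.

Emit:
drive_tool(dp=[[0, 0, -0.02], [0, 0, -0.04], [0, 0, -0.06], [0, 0, -0.08], [0, 0, -0.1], [0, 0, -0.114], [0, 0, -0.114], [0, 0, -0.114]], turn=[[0, 0, 0], [0, 0, 0], [0, 0, 0], [0, 0, 0], [0, 0, 0], [0, 0, 0], [0, 0, 0], [0, 0, 0]])

```text
time: 43.77
ee_pos: [0.5706, -0.2654, 0.0226]
tool_rot: [-180.0, -0.0, 94.5]
wrist_force: [-0.1, 0.4, -0.3]
opening: 0.0382
grasp_force: 0.0
```

Emit:
drive_tool(dp=[[0, 0, 0], [0, 0, 0], [0, 0, 0], [0, 0, 0], [0, 0, 0], [0, 0, 0], [0, 0, 0], [0, 0, 0]], turn=[[0, 0, 0], [0, 0, 0], [0, 0, 0], [0, 0, 0], [0, 0, 0], [0, 0, 0], [0, 0, 0], [0, 0, 0]], fingers=0, squeeze=45)

```text
time: 44.43
ee_pos: [0.5708, -0.2655, 0.0232]
tool_rot: [-180.0, -0.0, 94.5]
wrist_force: [-0.2, -0.4, -1.3]
opening: 0.014
grasp_force: 41.7
```

Emit:
drive_tool(dp=[[0, 0, 0.04], [0, 0, 0.09], [0, 0, 0.15], [0, 0, 0.21], [-0.012, 0.05, 0.22], [-0.025, 0.1, 0.22], [-0.037, 0.15, 0.22], [-0.05, 0.2, 0.22]], turn=[[0, 0, 0], [0, 0, 0], [0, 0, 0], [0, 0, 0], [0, 0, 0], [0, 0, 0], [0, 0, 0], [0, 0, 0]])

```text
time: 45.1
ee_pos: [0.5403, -0.1444, 0.1556]
tool_rot: [180.0, 0.0, 94.5]
wrist_force: [1.0, 0.3, -1.1]
opening: 0.0145
grasp_force: 42.2
```

Emit:
drive_tool(dp=[[-0.014, 0.05, 0], [-0.028, 0.1, 0], [-0.042, 0.15, 0], [-0.056, 0.2, 0], [-0.07, 0.25, 0], [-0.083, 0.3, 0], [-0.097, 0.34, 0], [-0.097, 0.349, 0]], turn=[[0, 0, 0], [0, 0, 0], [0, 0, 0], [0, 0, 0], [0, 0, 0], [0, 0, 0], [0, 0, 0], [0, 0, 0]])

```text
time: 45.77
ee_pos: [0.4806, 0.0669, 0.1552]
tool_rot: [-179.9, -0.0, 94.6]
wrist_force: [-0.1, -0.3, -0.6]
opening: 0.0141
grasp_force: 42.2
```

Emit:
drive_tool(dp=[[0.003, -0.005, -0.02], [0.003, -0.005, -0.04], [0.003, -0.005, -0.06], [0.003, -0.005, -0.08], [0.003, -0.005, -0.1], [0.003, -0.005, -0.12], [0.003, -0.005, -0.135], [0.003, -0.005, -0.14]], turn=[[0, 0, 0], [0, 0, 0], [0, 0, 0], [0, 0, 0], [0, 0, 0], [0, 0, 0], [0, 0, 0], [0, 0, 0]])

```text
time: 46.43
ee_pos: [0.4841, 0.0607, 0.0701]
tool_rot: [-179.9, -0.0, 94.5]
wrist_force: [-2.1, 0.9, 4.4]
opening: 0.0142
grasp_force: 42.9
```

Emit:
drive_tool(dp=[[0, 0, 0], [0, 0, 0], [0, 0, 0], [0, 0, 0], [0, 0, 0], [0, 0, 0], [0, 0, 0], [0, 0, 0]], turn=[[0, 0, 0], [0, 0, 0], [0, 0, 0], [0, 0, 0], [0, 0, 0], [0, 0, 0], [0, 0, 0], [0, 0, 0]], fingers=0.3)

```text
time: 47.1
ee_pos: [0.4844, 0.0609, 0.0713]
tool_rot: [180.0, 0.0, 94.5]
wrist_force: [-0.1, -0.1, 0.1]
opening: 0.0272
grasp_force: 0.0
```

Emit:
drive_tool(dp=[[0, 0, 0.03], [0, 0, 0.07], [0, 0, 0.12], [0, 0, 0.16], [0, -0.05, 0.16], [0, -0.11, 0.16], [0, -0.17, 0.16], [0, -0.23, 0.16]], turn=[[0, 0, 0], [0, 0, 0], [0, 0, 0], [0, 0, 0], [0, 0, 0], [0, 0, 0], [0, 0, 0], [0, 0, 0]])

```text
time: 47.77
ee_pos: [0.4842, -0.0784, 0.1675]
tool_rot: [180.0, 0.0, 94.6]
wrist_force: [0.4, 0.1, -0.7]
opening: 0.0275
grasp_force: 0.0
```

Emit:
drive_tool(dp=[[0, -0.06, 0], [0, -0.12, 0], [0, -0.18, 0], [0, -0.24, 0], [0, -0.3, 0], [0, -0.36, 0], [0, -0.42, 0], [0, -0.42, 0]], turn=[[0, 0, 0], [0, 0, 0], [0, 0, 0], [0, 0, 0], [0, 0, 0], [0, 0, 0], [0, 0, 0], [0, 0, 0]])

```text
time: 48.43
ee_pos: [0.4845, -0.3352, 0.1673]
tool_rot: [179.9, 0.2, 94.3]
wrist_force: [-1.0, 0.1, -0.9]
opening: 0.0275
grasp_force: 0.0
```

```bash
python3 binm.py top11.png; python3 - <<'E'
from h import *
a=np.load('last_top.npz')['im']; b,_=snap('scene')
im,P=cloud('top')
o=np.hstack([cv2.resize(a[205:375,110:350],(494,350)),cv2.resize(b[185:325,250:420],(306,350))])
cv2.imwrite('pics/c11.png',o[:,:,::-1])
print([np.round(P[v,u],3).tolist() for v,u in((310,129),(290,129),(325,131))])
E
```

```text
((553.7218627929688, 104.26199340820312), (152.2164306640625, 240.71331787109375), 4.804678440093994)
stand_face frame x range [  2.52225699 150.93250298] y range [-2.40412485e+02 -1.51802432e-01]
-110 -60 max y None
60 110 max y -0.7555080307314204
[[0.462, 0.348, 0.147], [0.5, 0.348, 0.148], [0.433, 0.344, 0.145]]
```

View pics/c11.png

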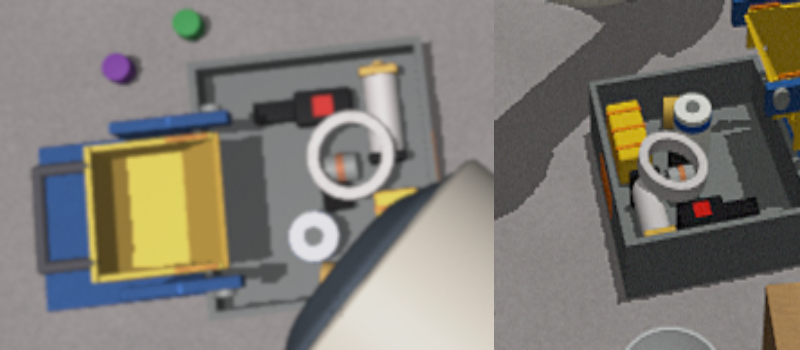

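All eight items are in the bin, with the ring resting at (350,155) on the motor, steel and others. I'll clear the arm and verify both front corners of the bin.

Emit:
drive_tool(dp=[[-0.04, -0.05, 0.02], [-0.08, -0.1, 0.04], [-0.12, -0.15, 0.06], [-0.16, -0.2, 0.08], [-0.2, -0.25, 0.1], [-0.24, -0.3, 0.1], [-0.28, -0.35, 0.1], [-0.28, -0.35, 0.1]], turn=[[0, 0, -0.05], [0, 0, -0.1], [0, 0, -0.15], [0, 0, -0.2], [0, 0, -0.25], [0, 0, -0.3], [0, 0, -0.35], [0, 0, -0.35]])

```text
time: 49.2
ee_pos: [0.313, -0.5426, 0.2273]
tool_rot: [180.0, 0.1, 62.5]
wrist_force: [-0.6, 0.7, -0.7]
opening: 0.0274
grasp_force: 0.0
```

```bash
python3 binm.py top12.png; python3 binm.py
```

```text
((499.37579345703125, 99.27450561523438), (260.7186279296875, 240.64056396484375), 5.1312432289123535)
stand_face frame x range [-110.24042071  151.0114741 ] y range [-241.76251865   -0.44606422]
-110 -60 max y -2.9747487424174266
60 110 max y -0.9209109025513814
((499.3576354980469, 99.00413513183594), (260.6747741699219, 240.08416748046875), 5.14754056930542)
stand_face frame x range [-110.29801795  150.85538285] y range [-241.78143697   -0.6269716 ]
-110 -60 max y -2.955321020992078
60 110 max y -0.9605444160938947
```

The left corner lags by about 3 mm, probably nudged when the cover was released. It's inside tolerance, but I'll press the bin gently home again.

Emit:
drive_tool(dp=[[0.02, 0.047, 0], [0.04, 0.094, 0], [0.06, 0.14, 0], [0.08, 0.187, 0], [0.1, 0.233, 0], [0.12, 0.28, 0], [0.14, 0.326, 0], [0.156, 0.372, 0]], turn=[[0, 0, 0.025], [0, 0, 0.05], [0, 0, 0.075], [0, 0, 0.1], [0, 0, 0.12], [0, 0, 0.14], [0, 0, 0.16], [0, 0, 0.177]], fingers=1)

```text
time: 49.97
ee_pos: [0.4109, -0.3123, 0.2272]
tool_rot: [-180.0, -0.0, 79.2]
wrist_force: [0.2, 0.1, 0.1]
opening: 0.0781
grasp_force: 0.0
```

Emit:
drive_tool(dp=[[0.02, 0.047, 0], [0.04, 0.094, 0], [0.06, 0.14, 0], [0.08, 0.187, 0], [0.1, 0.233, 0], [0.12, 0.28, 0], [0.14, 0.326, 0], [0.156, 0.372, 0]], turn=[[0, 0, 0.025], [0, 0, 0.05], [0, 0, 0.075], [0, 0, 0.1], [0, 0, 0.12], [0, 0, 0.14], [0, 0, 0.16], [0, 0, 0.177]])

```text
time: 50.63
ee_pos: [0.5035, -0.0891, 0.2272]
tool_rot: [-180.0, -0.0, 95.1]
wrist_force: [0.8, 0.7, -0.6]
opening: 0.0914
grasp_force: 0.0
```

Emit:
drive_tool(dp=[[0, 0, -0.04], [0, 0, -0.09], [0, 0, -0.14], [0, 0, -0.19], [0, 0, -0.24], [0, 0, -0.28], [0, 0, -0.312], [0, 0, -0.312]], turn=[[0, 0, 0], [0, 0, 0], [0, 0, 0], [0, 0, 0], [0, 0, 0], [0, 0, 0], [0, 0, 0], [0, 0, 0]])

```text
time: 51.3
ee_pos: [0.5013, -0.0903, 0.0373]
tool_rot: [-179.7, -0.1, 95.0]
wrist_force: [-0.9, 0.7, 0.4]
opening: 0.0912
grasp_force: 0.0
```

Emit:
drive_tool(dp=[[0, 0.015, 0], [0, 0.03, 0], [0, 0.045, 0], [0, 0.058, 0], [0, 0.067, 0], [0, 0.073, 0], [0, 0.077, 0], [0, 0.08, 0]], turn=[[0, 0, -0.005], [0, 0, -0.005], [0, 0, -0.005], [0, 0, -0.005], [0, 0, -0.005], [0, 0, -0.005], [0, 0, -0.005], [0, 0, -0.005]])

```text
time: 51.97
ee_pos: [0.5037, -0.0444, 0.0402]
tool_rot: [180.0, 0.0, 94.4]
wrist_force: [0.4, -0.1, 0.6]
opening: 0.0914
grasp_force: 0.0
```

Emit:
drive_tool(dp=[[0, 0.001, 0], [0, 0.002, 0], [0, 0.003, 0], [0, 0.004, 0], [0, 0.005, 0], [0, 0.006, 0], [0, 0.007, 0], [0, 0.007, 0]], turn=[[0, 0, 0], [0, 0, 0], [0, 0, 0], [0, 0, 0], [0, 0, 0], [0, 0, 0], [0, 0, 0], [0, 0, 0]])

```text
time: 52.63
ee_pos: [0.5036, -0.0404, 0.04]
tool_rot: [-180.0, -0.0, 94.4]
wrist_force: [0.7, -0.4, -0.0]
opening: 0.0911
grasp_force: 0.0
```

Emit:
drive_tool(dp=[[0, 0.001, 0], [0, 0.002, 0], [0, 0.003, 0], [0, 0.004, 0], [0, 0.005, 0], [0, 0.006, 0], [0, 0.007, 0], [0, 0.008, 0]], turn=[[0, 0, 0], [0, 0, 0], [0, 0, 0], [0, 0, 0], [0, 0, 0], [0, 0, 0], [0, 0, 0], [0, 0, 0]])

```text
time: 53.3
ee_pos: [0.5035, -0.0373, 0.04]
tool_rot: [-180.0, 0.2, 94.6]
wrist_force: [-5.7, -29.4, 0.9]
opening: 0.0906
grasp_force: 14.7
```

Emit:
drive_tool(dp=[[0, 0.001, 0], [0, 0.002, 0], [0, 0.003, 0], [0, 0.003, 0], [0, 0.003, 0], [0, 0.003, 0], [0, 0.003, 0], [0, 0.003, 0]], turn=[[0, 0, 0], [0, 0, 0], [0, 0, 0], [0, 0, 0], [0, 0, 0], [0, 0, 0], [0, 0, 0], [0, 0, 0]])

```text
time: 53.97
ee_pos: [0.5028, -0.0368, 0.04]
tool_rot: [-179.9, 0.2, 94.6]
wrist_force: [-10.1, -43.2, 1.5]
opening: 0.091
grasp_force: 20.9
```

Emit:
drive_tool(dp=[[0, -0.02, 0], [0, -0.06, 0], [0, -0.1, 0], [0, -0.1, 0.06], [0, -0.1, 0.12], [0, -0.1, 0.18], [0, -0.1, 0.24], [0, -0.1, 0.3]], turn=[[0, 0, 0], [0, 0, 0], [0, 0, 0], [0, 0, 0], [0, 0, 0], [0, 0, 0], [0, 0, 0], [0, 0, 0]])

```text
time: 54.63
ee_pos: [0.5031, -0.0938, 0.2219]
tool_rot: [-180.0, -0.0, 94.4]
wrist_force: [0.7, -1.2, 0.0]
opening: 0.0913
grasp_force: 0.0
```

Emit:
drive_tool(dp=[[-0.04, -0.06, 0], [-0.08, -0.12, 0], [-0.12, -0.18, 0], [-0.16, -0.24, 0], [-0.2, -0.3, 0], [-0.23, -0.36, 0], [-0.26, -0.42, 0], [-0.29, -0.48, 0]], turn=[[0, 0, 0], [0, 0, 0], [0, 0, 0], [0, 0, 0], [0, 0, 0], [0, 0, 0], [0, 0, 0], [0, 0, 0]])

```text
time: 55.3
ee_pos: [0.3297, -0.38, 0.2201]
tool_rot: [180.0, 0.0, 94.4]
wrist_force: [2.1, 0.4, 0.5]
opening: 0.091
grasp_force: 0.0
```

Emit:
drive_tool(dp=[[0, -0.06, 0], [0, -0.12, 0], [0, -0.18, 0], [0, -0.24, 0], [0, -0.3, 0], [0, -0.3, 0], [0, -0.3, 0], [0, -0.3, 0]], turn=[[0, 0, 0], [0, 0, 0], [0, 0, 0], [0, 0, 0], [0, 0, 0], [0, 0, 0], [0, 0, 0], [0, 0, 0]])

```text
time: 55.97
ee_pos: [0.3311, -0.5579, 0.2195]
tool_rot: [-180.0, -0.1, 94.4]
wrist_force: [-1.4, 0.4, 0.3]
opening: 0.0912
grasp_force: 0.0
```

```bash
python3 binm.py top13.png; python3 parts.py; python3 - <<'E'
from h import *
a=np.load('last_top.npz')['im']
cv2.imwrite('pics/c13.png',cv2.resize(a[110:380,110:550],(800,491))[:,:,::-1])
im,P=cloud('top'); print([np.round(P[v,u],3).tolist() for v,u in((310,129),(290,129))])
E
```

```text
((499.117919921875, 103.22026824951172), (260.8915100097656, 245.1420440673828), 4.693788051605225)
stand_face frame x range [-109.87470381  150.39146456] y range [-239.62021759    0.6573203 ]
-110 -60 max y -0.2863943329804399
60 110 max y 0.8397869350714751
ring 10 [ 688.  -188.5] [ 4.3 12.4] 65.9 z [0.014 0.019]
filter none
motor none
switch none
cover none
[[0.462, 0.348, 0.146], [0.5, 0.35, 0.145]]
```

View pics/c13.png

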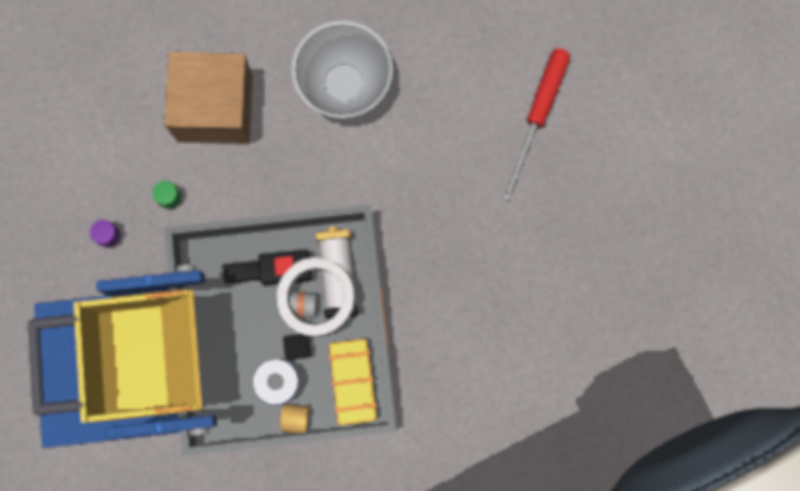

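The picture shows the bin flush and every part and fitting inside it. The bucket is upright, the bystanders haven't moved, and the arm is clear. Handing in.

```bash
python3 -c "
from bench import robot
print(robot.sign_off())"
```

```text
the job is handed in; nothing more can be done
None
```

The job is handed in; sign-off returned no verdict. In the last image the bin was flush and about 20 mm off centre, all three fittings and all five pump parts were inside it, the bucket was upright, and the screwdriver, carton and bowl were where they started.

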